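# Change the refill cartridges of a dosing magazine

### The arm

A 6-joint arm with a two-finger parallel gripper is mounted at the origin on the work surface. World frame = base frame: x ahead of the robot, y to its left, z up, the work surface at z = 0. Lengths are in m, angles in rad, forces in N, time in s.
With the tool pointing down it reaches from about 0.35 to 0.85 m from the base axis. Payload 8.1 kg.
Tool frame: the origin (TCP) lies at the very end of the fingers, on their centre line; the grasp point (between the pads) lies 19 mm behind it; z points along the fingers, y is the line along which they close (so a half turn about z gives the same grasp; the last joint's range is limited). The gripper opens to 93 mm and grips with 3 to 60 N. Pads are 15 mm wide; open, the fingers measure 128 mm over their backs; the gripper's body (75 mm by 188 mm) begins 65 mm behind the grasp point.
Start: joints at [1.156, 0.13, 1.488, -0, 1.523, -0.085], TCP at [0.194, 0.568, 0.219] pointing down, gripper open.
Joint ranges: [-2.96, 2.96], [-0.89, 2.26], [0.02, 2.5], [-1.34, 4.48], [0, 2.73], [-2.66, 2.66]. Speed limits (rad/s): [2.39, 2.39, 2.79, 3.14, 3.14, 3.14].

### API

Orientations are given as a rotation vector (axis times angle).
In Python, from plant import robot gives the robot as it stands.
- The arm moves only by the tool play_rows, never from a script. Its argument "deltas" is one flat list of numbers, 5 for each row, row after row: the shift along the tool's x, y, z in mm, then the turn about the tool's z in degrees, then the finger opening in mm, from 0 to 93. A call has 1 to 10 rows; each row shifts and turns the commanded pose from where the row before left it, along the tool's axes as they then stand; what a row does not reach is not made up. A row lasts 1/12 s, in which the tool goes at most 41.7 mm and 7.16 degrees, less where a joint would pass 70% of its speed; a pose out of reach is approached as far as the arm can. A call with a gripper value outside its range is refused whole. The fingers move at their own pace and stop on an object; "newtons" is the grip in N (left out, the last holds). Time passes only in rows, so rows that do not move let the fingers close. It gives the time, the measured TCP pose, the force, the opening and the grip force at its end, in the units of the state.
- robot.read_state(): the state, without advancing time (a new reading comes with each control period).
- robot.read_camera(name): name is "scene" or "top" or "wrist"; returns a dict with "pixels" (420x560x3 uint8, blue, green, red), "mtx" (3x3 intrinsics, pixels), "eye" and "rotation" of the camera in the world. Camera axes: x right, y up, looking along -z (the intrinsics and any distortion apply to the point x, -y, -z); pixel columns grow to the right and rows downward; lengths in m; the calibration is good to about 2 mm. A picture is of the moment at which its call begins. There is no depth.
- robot.close_job(): hands the job in; it is judged then, once.
The state is a dict: "t": time; "q": joint angles; "dq": joint speeds; "joint_torque": joint torques, N m; "tool_pos": TCP position; "orientation": TCP orientation; "force": force on the tool from outside, world axes, zero at the start; "wrist_torque": the same for the moment, N m; "opening": finger opening in m; "gripper_force": force on a finger pad.
Only numpy, scipy, OpenCV 4.12 (cv2) and the standard library are available. Lean on these libraries where they do the work, as an engineer would, in place of code of your own. Each camera call takes 0.05 s, during which the arm holds its last target. There are 200 camera calls.

### The job

First pull the magazine's lock lever fully open, towards the robot; lay any spent cartridge that is in the magazine in the returns tray. Then load exactly three fresh cartridges from the counter, each lying centred in its own cradle with its grip fin pointing straight up: they lie fin sideways, so roll each along the counter until its fin is on top, then lift it over by the fin; a spare one stays lying on the counter. When that is done push the lever fully over, away from the robot, and do not shift or tip the other things on the counter.

Things in the scene. Friction and masses are not known exactly. Their poses are not given: they have to be found in the camera images.
- fresh0: Fresh cartridge: white cylinder 54 mm in diameter, 100 mm long, 0.25 kg; a grey grip fin stands out radially 18 mm from mid-side (46 mm along the cylinder, 9 mm thick, tip 45 mm from the axis). Origin on the axis, mid-length. x along the cylinder, z out through the fin. Starts on the right, fin leaning 75 to 100 deg to one side; friction 0.6, does not roll away by itself.
- fresh1: Fresh cartridge: white cylinder 54 mm in diameter, 100 mm long, 0.25 kg; a grey grip fin stands out radially 18 mm from mid-side (46 mm along the cylinder, 9 mm thick, tip 45 mm from the axis). Origin on the axis, mid-length. x along the cylinder, z out through the fin. Starts on the right, fin leaning 75 to 100 deg to one side; friction 0.6, does not roll away by itself.
- fresh2: Fresh cartridge: white cylinder 54 mm in diameter, 100 mm long, 0.25 kg; a grey grip fin stands out radially 18 mm from mid-side (46 mm along the cylinder, 9 mm thick, tip 45 mm from the axis). Origin on the axis, mid-length. x along the cylinder, z out through the fin. Starts on the right, fin leaning 75 to 100 deg to one side; friction 0.6, does not roll away by itself.
- fresh3: Fresh cartridge: white cylinder 54 mm in diameter, 100 mm long, 0.25 kg; a grey grip fin stands out radially 18 mm from mid-side (46 mm along the cylinder, 9 mm thick, tip 45 mm from the axis). Origin on the axis, mid-length. x along the cylinder, z out through the fin. Starts on the right, fin leaning 75 to 100 deg to one side; friction 0.6, does not roll away by itself. Can be absent.
- spent0: Spent cartridge: white cylinder 54 mm in diameter, 100 mm long, 0.25 kg; a grey grip fin stands out radially 18 mm from mid-side (46 mm along the cylinder, 9 mm thick, tip 45 mm from the axis). Origin on the axis, mid-length. x along the cylinder, z out through the fin. Looks like a fresh one. Can be absent (None); if present it starts fin up in cradle 0 of the magazine.
- spent1: Spent cartridge: white cylinder 54 mm in diameter, 100 mm long, 0.25 kg; a grey grip fin stands out radially 18 mm from mid-side (46 mm along the cylinder, 9 mm thick, tip 45 mm from the axis). Origin on the axis, mid-length. x along the cylinder, z out through the fin. Looks like a fresh one. Can be absent (None); if present it starts fin up in cradle 2 of the magazine.
- magazine: Dosing magazine, fixed, on the left: aluminium plate 150 mm (x) by 375 mm (y -225 to +150), 10 mm thick, with five grey ridges along x (120 x 20 mm, tops 30 mm above the counter) at y = -132, -66, 0, 66, 132 mm. A cartridge lies along x in one of the four cradles between them, on ridge edges 46 mm apart. Origin on the counter; x points away from the robot at yaw 0, z up.
- cradle0 (a point): Cradle 0 of the magazine (at magazine y = -99 mm): the point where the origin of a cartridge lying properly in it comes to be, 44 mm above the counter.
- cradle1 (a point): Cradle 1 of the magazine (at magazine y = -33 mm): the point where the origin of a cartridge lying properly in it comes to be, 44 mm above the counter.
- cradle2 (a point): Cradle 2 of the magazine (at magazine y = 33 mm): the point where the origin of a cartridge lying properly in it comes to be, 44 mm above the counter.
- cradle3 (a point): Cradle 3 of the magazine (at magazine y = 99 mm): the point where the origin of a cartridge lying properly in it comes to be, 44 mm above the counter.
- lock (a joint): Lock lever on a grey block at the magazine's right end (magazine y = -187 mm): steel bar 90 mm long with a black ball, 26 mm in diameter, pivoted 32 mm above the counter about magazine y. 0: leans 0.5 rad to magazine -x (towards the robot, open, at its stop); 1.0: leans 0.5 rad to +x (away from the robot, locked, at its stop). Light friction, stays where left.
- lock_tip (a point): Centre of the lock lever's black ball.
- returns: Returns tray, fixed, beyond the magazine: open grey plastic tray 130 mm (x) by 160 mm (y), walls 30 mm high and 5 mm thick, floor 5 mm thick. Two cartridges fit side by side, lying along its x. Origin: centre of its underside; z up.
- softener: White plastic bottle, 72 mm in diameter, 200 mm tall. Not part of the job. Origin: centre of its underside.
- jar: Glass jar with steel lid, 80 mm in diameter, 90 mm tall. Not part of the job. Origin: centre of its underside.
- mug: White mug, 80 mm in diameter, 95 mm tall. Not part of the job. Origin: centre of its underside.
- brush: Hand brush lying flat, 170 mm long. Not part of the job. Origin: centre of its underside.
- dish: Open steel coin dish 90 x 120 x 30 mm. Not part of the job. Origin: centre of its underside.
- spray: Aluminium can, 60 mm in diameter, 170 mm tall. Not part of the job. Origin: centre of its underside.
Not all that is in view belongs to the job. What is shaped like the fresh1 but purple or yellow is not meant. What is shaped like the fresh0 but yellow is not meant.

How it is judged:
On the way, in this order (a step that is already met when the one before it is completed fails the run):
1. the lock lever is pulled open (value of joint lock below 0.1 rad), for 0.2 s.
2. exactly three fresh cartridges lie in the magazine, each in its own cradle with its fin up, the spent ones lie in the returns tray, and the lock lever is still open ((distance between any of fresh0, fresh1, fresh2, fresh3 and cradle1 below 0.016 m or distance between any of fresh0, fresh1, fresh2, fresh3 and cradle0 below 0.016 m) and (distance between any of fresh0, fresh1, fresh2, fresh3 and cradle2 below 0.016 m or distance between any of fresh0, fresh1, fresh2, fresh3 and cradle0 below 0.016 m) and (distance between any of fresh0, fresh1, fresh2, fresh3 and cradle2 below 0.016 m or distance between any of fresh0, fresh1, fresh2, fresh3 and cradle1 below 0.016 m) and (distance between any of fresh0, fresh1, fresh2, fresh3 and cradle3 below 0.016 m or distance between any of fresh0, fresh1, fresh2, fresh3 and cradle0 below 0.016 m) and (distance between any of fresh0, fresh1, fresh2, fresh3 and cradle3 below 0.016 m or distance between any of fresh0, fresh1, fresh2, fresh3 and cradle1 below 0.016 m) and (distance between any of fresh0, fresh1, fresh2, fresh3 and cradle3 below 0.016 m or distance between any of fresh0, fresh1, fresh2, fresh3 and cradle2 below 0.016 m) and (not (horizontal distance between any of fresh0, fresh1, fresh2, fresh3 and cradle0 below 0.055 m) or not (horizontal distance between any of fresh0, fresh1, fresh2, fresh3 and cradle1 below 0.055 m) or not (horizontal distance between any of fresh0, fresh1, fresh2, fresh3 and cradle2 below 0.055 m) or not (horizontal distance between any of fresh0, fresh1, fresh2, fresh3 and cradle3 below 0.055 m)) and linear speed of each of fresh0, fresh1, fresh2, fresh3 below 0.03 m/s and height (world z) of fresh0 between 0.018 and 0.053 m and (height (world z) of fresh0 below 0.034 m or (angle between fresh0's own z axis and vertical below 0.35 rad and angle between the x axis of fresh0 and the x axis of magazine, either way round below 0.12 rad)) and height (world z) of fresh1 between 0.018 and 0.053 m and (height (world z) of fresh1 below 0.034 m or (angle between fresh1's own z axis and vertical below 0.35 rad and angle between the x axis of fresh1 and the x axis of magazine, either way round below 0.12 rad)) and height (world z) of fresh2 between 0.018 and 0.053 m and (height (world z) of fresh2 below 0.034 m or (angle between fresh2's own z axis and vertical below 0.35 rad and angle between the x axis of fresh2 and the x axis of magazine, either way round below 0.12 rad)) and height (world z) of fresh3 between 0.018 and 0.053 m and (height (world z) of fresh3 below 0.034 m or (angle between fresh3's own z axis and vertical below 0.35 rad and angle between the x axis of fresh3 and the x axis of magazine, either way round below 0.12 rad)) and x of spent0 in the frame of returns between -0.03 and 0.03 m and y of spent0 in the frame of returns between -0.06 and 0.06 m and height (world z) of each of spent0, spent1 below 0.05 m and x of spent1 in the frame of returns between -0.03 and 0.03 m and y of spent1 in the frame of returns between -0.06 and 0.06 m and value of joint lock below 0.4 rad), for 0.3 s.
3. the lock lever is pushed fully over (value of joint lock above 0.9 rad), for 0.2 s.
At the end, for the whole second after the job is handed in: Three cradles each hold a fresh cartridge at rest, within 16 mm of the cradle point, along it to 0.12 rad, fin up to 0.35 rad; the fourth is empty; a spare lies on the counter (origin under 34 mm up); spent ones lie inside the returns tray, not stacked; the lever is past 0.9 rad ((distance between any of fresh0, fresh1, fresh2, fresh3 and cradle1 below 0.016 m or distance between any of fresh0, fresh1, fresh2, fresh3 and cradle0 below 0.016 m) and (distance between any of fresh0, fresh1, fresh2, fresh3 and cradle2 below 0.016 m or distance between any of fresh0, fresh1, fresh2, fresh3 and cradle0 below 0.016 m) and (distance between any of fresh0, fresh1, fresh2, fresh3 and cradle2 below 0.016 m or distance between any of fresh0, fresh1, fresh2, fresh3 and cradle1 below 0.016 m) and (distance between any of fresh0, fresh1, fresh2, fresh3 and cradle3 below 0.016 m or distance between any of fresh0, fresh1, fresh2, fresh3 and cradle0 below 0.016 m) and (distance between any of fresh0, fresh1, fresh2, fresh3 and cradle3 below 0.016 m or distance between any of fresh0, fresh1, fresh2, fresh3 and cradle1 below 0.016 m) and (distance between any of fresh0, fresh1, fresh2, fresh3 and cradle3 below 0.016 m or distance between any of fresh0, fresh1, fresh2, fresh3 and cradle2 below 0.016 m) and (not (horizontal distance between any of fresh0, fresh1, fresh2, fresh3 and cradle0 below 0.055 m) or not (horizontal distance between any of fresh0, fresh1, fresh2, fresh3 and cradle1 below 0.055 m) or not (horizontal distance between any of fresh0, fresh1, fresh2, fresh3 and cradle2 below 0.055 m) or not (horizontal distance between any of fresh0, fresh1, fresh2, fresh3 and cradle3 below 0.055 m)) and linear speed of each of fresh0, fresh1, fresh2, fresh3 below 0.03 m/s and height (world z) of fresh0 between 0.018 and 0.053 m and (height (world z) of fresh0 below 0.034 m or (angle between fresh0's own z axis and vertical below 0.35 rad and angle between the x axis of fresh0 and the x axis of magazine, either way round below 0.12 rad)) and height (world z) of fresh1 between 0.018 and 0.053 m and (height (world z) of fresh1 below 0.034 m or (angle between fresh1's own z axis and vertical below 0.35 rad and angle between the x axis of fresh1 and the x axis of magazine, either way round below 0.12 rad)) and height (world z) of fresh2 between 0.018 and 0.053 m and (height (world z) of fresh2 below 0.034 m or (angle between fresh2's own z axis and vertical below 0.35 rad and angle between the x axis of fresh2 and the x axis of magazine, either way round below 0.12 rad)) and height (world z) of fresh3 between 0.018 and 0.053 m and (height (world z) of fresh3 below 0.034 m or (angle between fresh3's own z axis and vertical below 0.35 rad and angle between the x axis of fresh3 and the x axis of magazine, either way round below 0.12 rad)) and x of spent0 in the frame of returns between -0.03 and 0.03 m and y of spent0 in the frame of returns between -0.06 and 0.06 m and height (world z) of each of spent0, spent1 below 0.05 m and x of spent1 in the frame of returns between -0.03 and 0.03 m and y of spent1 in the frame of returns between -0.06 and 0.06 m and value of joint lock above 0.9 rad); the robot touches nothing.
It fails at once if another thing on the counter is moved more than 50 mm or tipped (distance of any of softener, jar, mug, brush, dish, spray from where it was at the start of the episode above 0.05 m or angle between any of softener, jar, mug, dish, spray's own z axis and vertical above 0.5 rad).
Of fresh3, spent0, spent1 only 1 to 3 are there at a start; the rules pass over those that are not, and their reading is None.
At some moment in a run one of fresh0, fresh1, fresh2, fresh3 may be knocked a few centimetres aside while the robot is not near it.
Once in a run the grip may slacken for a moment while it holds something.
It also fails if it takes over 210 s, if anything falls off the work surface, if the arm or the gripper's body presses on something with over 40 N, if the wrist force passes 120 N, or if a joint passes its speed limit or range.

## Working session

There is one attempt and no reset: what is moved stays moved. The work goes in short steps, Python scripts to look and compute and a tool call to move; the robot and the scene stay as the last step left them, time stands still between calls to the robot, and variables do not carry over. Pictures are saved under pics/ and viewed, at most 14 in all, crops included, and the job is handed in when it is done.

Besides the shell and the picture viewer there is one more tool, called after ">>>" as name(argument=value, ...) on one line, values as JSON. play_rows: Moves the arm, as the interface text tells. Its arguments: {"type":"object","properties":{"deltas":{"type":"array"},"newtons":{"type":"number"}},"required":["deltas"]}

```bash
mkdir -p pics; ls; python3 - <<'E'
from plant import robot
import cv2
for n in("scene","top"):
    c=robot.read_camera(n); cv2.imwrite(f"pics/{n}0.png",cv2.resize(c["pixels"],(800,600),interpolation=cv2.INTER_CUBIC)); print(n,c["mtx"],c["eye"],c["rotation"],[k for k in c])
print(robot.read_state())
E
```

```text
pics
scene [[458.96896165   0.         280.46980889]
 [  0.         458.96896165 211.37745328]
 [  0.           0.           1.        ]] [1.16821908 0.79164216 1.4089972 ] [0.27413416 0.81094852 2.40561191] ['pixels', 'mtx', 'eye', 'rotation']
top [[454.86902073   0.         288.91498814]
 [  0.         454.86902073 204.33251883]
 [  0.           0.           1.        ]] [ 0.32547993 -0.01000113  1.62458807] [ 0.1134423  -0.11520171 -1.54136121] ['pixels', 'mtx', 'eye', 'rotation']
{'t': 0.1, 'q': array([ 1.15561850e+00,  1.31107421e-01,  1.48917184e+00, -2.17623225e-05,
        1.52299575e+00, -8.54124077e-02]), 'dq': array([ 0.00079332, -0.00280443, -0.00236532, -0.00140527, -0.00141618,
        0.00016577]), 'joint_torque': array([ 1.80771884e-03, -5.61337709e+01, -4.93096304e+01,  7.70818535e-02,
        2.91570404e-02, -4.87880789e-05]), 'tool_pos': array([0.19407732, 0.56719894, 0.21767854]), 'orientation': array([-5.15583694e-01, -3.09859412e+00,  2.56842415e-03]), 'force': array([-0.28500394,  0.26306189, -0.39664225]), 'wrist_torque': array([-0.0262778 ,  0.02642836,  0.01737338]), 'gripper_force': 0.0, 'opening': 0.09302318701776986}
```

View pics/top0.png

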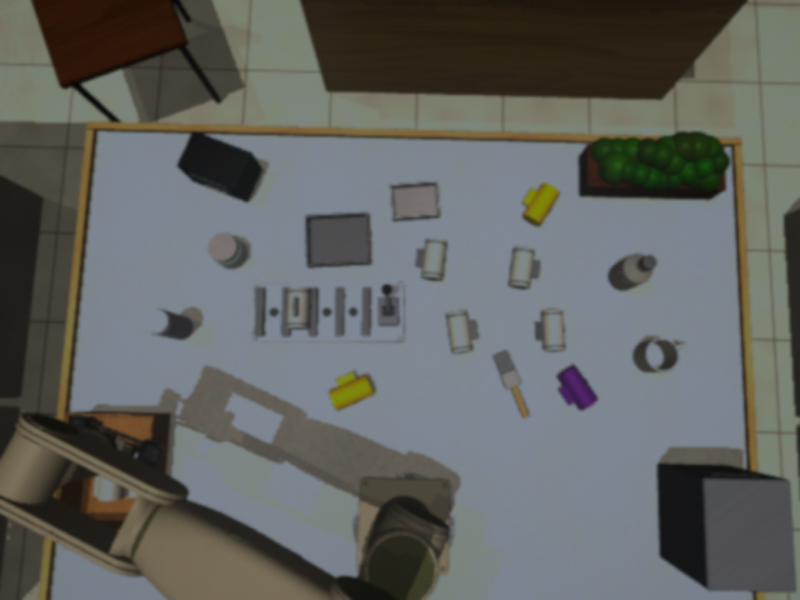

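View pics/scene0.png

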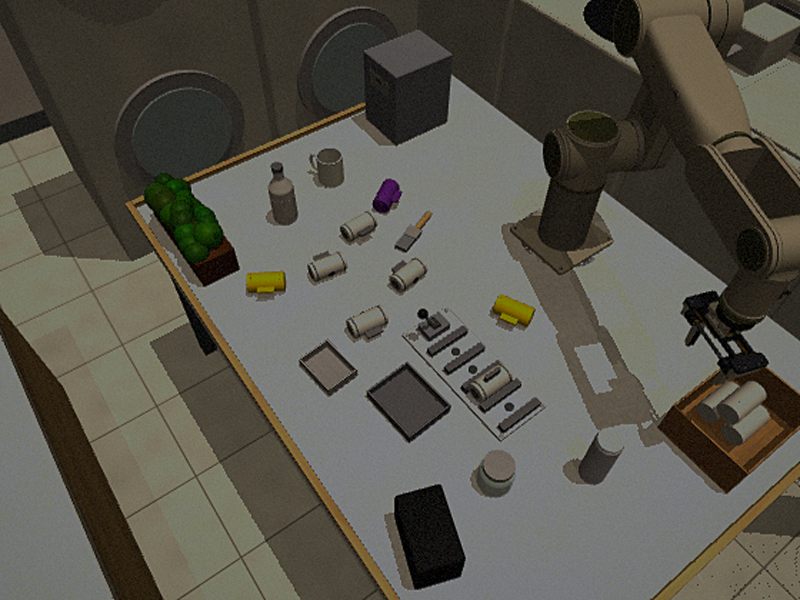

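Candidates in top0 (display px):
- White, fin sideways, so fresh: A (433,259), B (522,267), C (459,332), D (552,330).
- White, fin up in a cradle: spent at (297,310).
- Decoys: yellow (541,203) and (350,390), purple (577,387).

I choose the white ones and check them in an enlarged crop.

```bash
cat > h.py <<'E'
from plant import robot
import cv2, numpy as np
from scipy.spatial.transform import Rotation as R
def crop(name,u0,v0,w,h,s,out):
    c=robot.read_camera(name); im=c["pixels"][v0:v0+h,u0:u0+w]
    im=cv2.resize(im,None,fx=s,fy=s,interpolation=cv2.INTER_CUBIC)
    im=cv2.convertScaleAbs(im,alpha=1.5)
    for k in range(0,w,25): cv2.putText(im,str(u0+k),(int(k*s),8),0,.35,(0,0,255),1); cv2.line(im,(int(k*s),10),(int(k*s),16),(0,0,255),1)
    for k in range(0,h,25): cv2.putText(im,str(v0+k),(0,int(k*s)+4),0,.35,(0,0,255),1)
    cv2.imwrite("pics/"+out,im); return c
def ray(c,u,v,z):
    "pixel -> world point on plane z"
    d=np.linalg.inv(c["mtx"])@[u,v,1]; d=R.from_rotvec(c["rotation"]).apply([d[0],-d[1],-d[2]])
    e=np.array(c["eye"]); return e+d*(z-e[2])/d[2]
def proj(c,p):
    q=R.from_rotvec(c["rotation"]).inv().apply(np.array(p)-c["eye"]); q=c["mtx"]@[q[0],-q[1],-q[2]]; return q[:2]/q[2]
def yaw():
    M=R.from_rotvec(robot.read_state()["orientation"]).as_matrix(); return M
def go(p,ang=None):
    "delta in tool mm to world point p; ang = world heading (deg) wanted for tool x"
    s=robot.read_state(); M=R.from_rotvec(s["orientation"]).as_matrix()
    d=M.T@(np.array(p)-s["tool_pos"])*1000; h=np.degrees(np.arctan2(M[1,0],M[0,0]))
    print("pos",s["tool_pos"].round(4),"tool x heading %.1f"%h,"delta tool mm",d.round(1), "" if ang is None else "turn (tool z) %.1f"%(-((ang-h+180)%360-180)))
E
python3 - <<'E'
from h import *
c=crop("top",170,115,235,175,3.4,"top1.png")
# lens check: magazine corners at z=.01 (px in original)
for uv in [(254,285),(404,283),(404,341),(254,341)]: print(ray(c,uv[0]*.7,uv[1]*.7,.01).round(4))
E
```

```text
[0.57   0.3906 0.01  ]
[0.5851 0.0139 0.01  ]
[0.4393 0.0098 0.01  ]
[0.4294 0.3819 0.01  ]
```

View pics/top1.png

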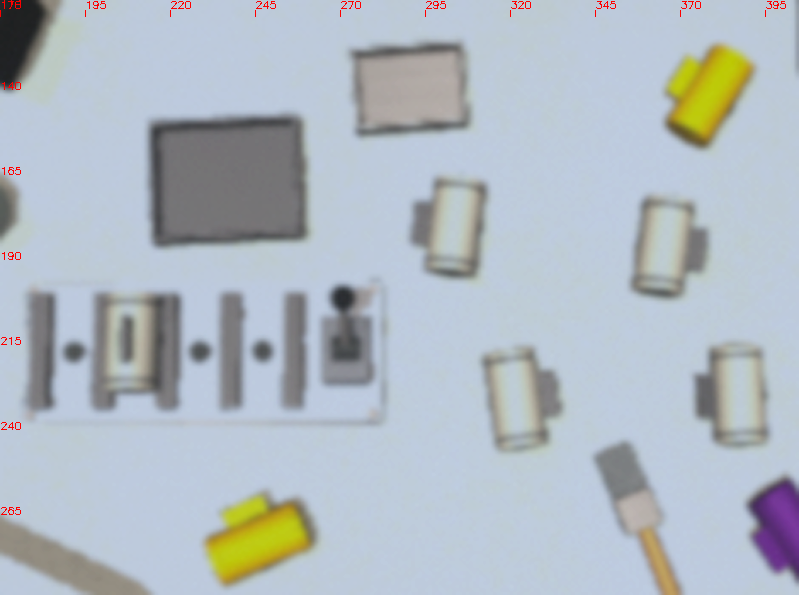

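```bash
cat > loc.py <<'E'
from h import *
def D(c,x,y,z): return ray(c,170+x/3.4,115+y/3.4,z)
if __name__=="__main__":
    c=robot.read_camera("top")
    for n,t,b in [("A",(460,181),(451,273)),("B",(668,199),(657,293)),("C",(508,351),(523,445)),("D",(737,346),(741,442)),("spent",(131,297),(127,390))]:
        z=.044 if n=="spent" else .027
        p,q=D(c,*t,z),D(c,*b,z); print(n,((p+q)/2).round(4),"len",np.linalg.norm(p-q).round(3),"heading %.1f"%np.degrees(np.arctan2(p[1]-q[1],p[0]-q[0])))
    r=[D(c,x,350.5,.03) for x in (42,294)]; d=r[0]-r[1]; print("ridges",r,np.linalg.norm(d),"mag yaw %.1f"%(np.degrees(np.arctan2(d[1],d[0]))-90))
    e=np.array([D(c,*p,.01) for p in [(28,287),(384,280),(382,422),(29,419)]]);print("plate",e.round(4),e.mean(0))
    print("ball",D(c,343,298,.111)); e=np.array([D(c,*p,.03) for p in [(150,122),(302,116),(305,238),(154,244)]]);print("tray",e.round(3),e.mean(0))
    print("fin spent",D(c,126,338,.089))
E
python3 loc.py; python3 -c "
from h import *
go([.5,0,.2],0)"
```

```text
A [ 0.6438 -0.0604  0.027 ] len 0.099 heading -4.3
B [ 0.6293 -0.2782  0.027 ] len 0.101 heading -6.4
C [ 0.4653 -0.1263  0.027 ] len 0.099 heading 10.0
D [ 0.4756 -0.3578  0.027 ] len 0.1 heading 2.1
spent [0.5094 0.2733 0.044 ] len 0.096 heading 0.5
ridges [array([0.50111657, 0.36552393, 0.03      ]), array([0.50805893, 0.10439802, 0.03      ])] 0.26121818358840715 mag yaw 1.5
plate [[0.5703 0.3891 0.01  ]
 [0.5879 0.0135 0.01  ]
 [0.4378 0.0113 0.01  ]
 [0.4312 0.3794 0.01  ]] [0.50677515 0.19832033 0.01      ]
ball [0.55232353 0.05203541 0.111     ]
tray [[0.748 0.266 0.03 ]
 [0.758 0.105 0.03 ]
 [0.627 0.097 0.03 ]
 [0.616 0.255 0.03 ]] [0.68735008 0.18081109 0.03      ]
fin spent [0.50940861 0.26849482 0.089     ]
pos [0.1942 0.5674 0.218 ] tool x heading 161.1 delta tool mm [-473.1 -437.7   18.5] turn (tool z) 161.1
```

>>> play_rows(deltas=[0, 0, 0, -6.3, 0, 0, 0, 0, -6.3, 0, 0, 0, 0, -6.3, 0, -24, -30, 0, 0, 0, -24, -30, 0, 0, 0, -24, -30, 0, 0, 0, -24, -30, 0, 0, 0, -24, -30, 0, 0, 0, -24, -30, 0, 0, 0, -24, -30, 0, 0, 0], newtons=20)

```text
t: 1.03
tool_pos: [0.363, 0.3561, 0.2186]
orientation: [-0.001, 3.142, 0.0]
force: [-0.3, 1.3, 0.6]
opening: 0.0308
gripper_force: 0.0
```

>>> play_rows(deltas=[-24, -30, 0, 0, 0, -24, -30, 0, 0, 0, -24, -30, 0, 0, 0, -24, -30, 0, 0, 0, -24, -30, 0, 0, 0, -24, -30, 0, 0, 0, -24, -30, 0, 0, 0, -24, -30, 0, 0, 0, -24, -30, 0, 0, 0, 0, 0, 0, 0, 0])

```text
t: 1.87
tool_pos: [0.5811, 0.082, 0.2179]
orientation: [0.008, 3.141, -0.004]
force: [0.3, -0.5, 0.5]
opening: 0.0005
gripper_force: 0.0
```

```bash
python3 -c "
from h import *
go([.595,.05,.097],180)
for n in ('wrist',):
  c=crop(n,0,0,560,420,1.4,'w1.png'); print(c['eye'],c['rotation'])
"
```

```text
pos [0.5811 0.082  0.2179] tool x heading 179.7 delta tool mm [-14.  -31.6 121. ] turn (tool z) -0.3
[0.50810841 0.08271673 0.38451492] [-0.20933261 -0.20549893  1.55561077]
```

View pics/w1.png

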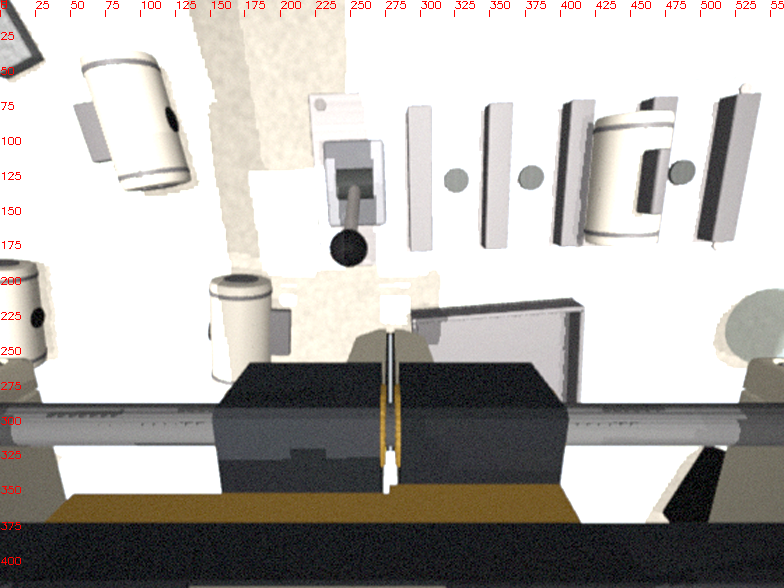

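```bash
python3 -c "
from h import *
c=robot.read_camera('wrist'); f=lambda x,y,z: ray(c,x/1.4,y/1.4,z).round(4)
print('ball',f(349,248,.111)); 
for n,x0,y0,x1,y1 in [('r0',420,107,421,250),('r1',499,104,495,249),('r2',582,100,570,246),('r4',748,94,728,240)]:
  a,b=f(x0,y0,.03),f(x1,y1,.03); print(n,(a+b)/2,b-a)
print('fin top',f(666,149,.089),f(664,214,.089)); print('C ends',f(120,63,.027),f(154,184,.027),'plate corners',f(310,93,.01),f(745,90,.01),f(757,90,.01))
"
```

```text
ball [0.552 0.057 0.111]
r0 [0.50905 0.11095 0.03   ] [0.1167 0.0025 0.    ]
r1 [0.50785 0.1754  0.03   ] [0.1181 0.0042 0.    ]
r2 [0.50535 0.24165 0.03   ] [0.1183 0.0035 0.    ]
r4 [0.50115 0.3769  0.03   ] [0.1175 0.0088 0.    ]
fin top [0.4877 0.2758 0.089 ] [0.5321 0.282  0.089 ]
C ends [ 0.4167 -0.1289  0.027 ] [ 0.5099 -0.1164  0.027 ] plate corners [0.4361 0.0178 0.01  ] [0.4357 0.3855 0.01  ] [0.4357 0.3956 0.01  ]
```

>>> play_rows(deltas=[-18, -11, 0, -0.3, 0, 0, -11, 0, 0, 0, 0, -10, 0, 0, 0, 0, 0, 30, 0, 0, 0, 0, 30, 0, 0, 0, 0, 30, 0, 0, 0, 0, 31, 0, 0, 0, 0, 0, 0, 0])

```text
t: 2.63
tool_pos: [0.5907, 0.056, 0.0905]
orientation: [0.009, -3.13, -0.0]
force: [-1.2, 0.1, -1.9]
opening: 0.0001
gripper_force: 0.0
```

>>> play_rows(deltas=[15, 0, 0, 0, 0, 15, 0, 0, 0, 0, 15, 0, 0, 0, 0, 15, 0, 0, 0, 0, 15, 0, 0, 0, 0, 15, 0, 0, 0, 0, 8, 0, 0, 0, 0, 5, 0, 0, 0, 0, 0, 0, 0, 0, 0, 0, 0, 0, 0, 0])

```text
t: 3.47
tool_pos: [0.4939, 0.0552, 0.0985]
orientation: [-0.009, 3.14, 0.0]
force: [-0.3, 0.8, -0.3]
opening: 0.0002
gripper_force: 0.0
```

>>> play_rows(deltas=[3, 0, 0, 0, 0, 3, 0, 0, 0, 0, 2, 0, 0, 0, 0, 0, 0, 0, 0, 0, 0, 0, 0, 0, 0])

```text
t: 3.88
tool_pos: [0.4907, 0.0551, 0.0987]
orientation: [-0.008, 3.13, 0.0]
force: [25.0, 0.1, -16.3]
opening: 0.0008
gripper_force: 12.2
```

>>> play_rows(deltas=[-15, 0, 0, 0, 0, 0, 0, -30, 0, 0, 0, 0, -35, 0, 0, -8, 25, -35, 0, 40, 0, 32, 0, 0, 40, 0, 32, 0, 0, 40, 0, 32, 0, 0, 40, 0, 32, 0, 0, 40, 0, 32, 0, 0, 40, 0, 32, 0, 0, 40])

```text
t: 4.72
tool_pos: [0.5068, 0.2726, 0.1958]
orientation: [0.008, -3.141, 0.0]
force: [0.5, 0.3, 1.2]
opening: 0.0388
gripper_force: 0.0
```

>>> play_rows(deltas=[0, 0, 0, 0, 40, 0, 0, 0, 0, 40, 0, 0, 0, 0, 40])

```text
t: 4.97
tool_pos: [0.5069, 0.2707, 0.1955]
orientation: [0.009, -3.141, 0.001]
force: [-0.6, -1.1, -0.6]
opening: 0.0399
gripper_force: 0.0
```

```bash
python3 -c "
from h import *
go([.509,.27,.09],180)
crop('wrist',0,0,560,420,1.4,'w2.png')
"
```

```text
pos [0.5069 0.2707 0.1955] tool x heading -179.7 delta tool mm [ -2.2  -0.6 105.5] turn (tool z) 0.3
```

View pics/w2.png

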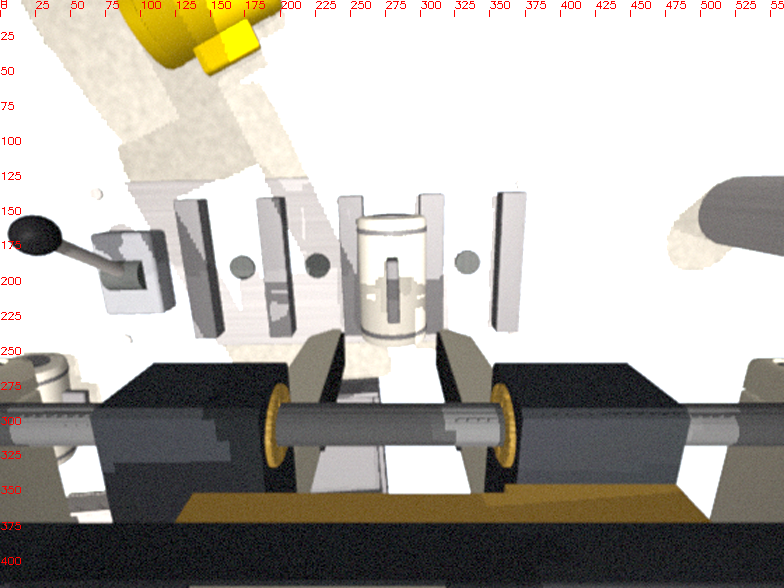

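```bash
python3 -c "
from h import *
c=robot.read_camera('wrist'); f=lambda x,y,z: ray(c,x/1.4,y/1.4,z).round(4)
print('fin',f(392,258,.089),f(392,322,.089),'cyl',f(392,216,.071),f(392,341,.05),'dots', [f(x,y,.01) for x,y in((242,267),(317,265),(467,262))], 'ridge',f(507,192,.03),f(508,331,.03),'tip',proj(c,[.507,.271,.19])*1.4)
"
```

```text
fin [0.4864 0.2717 0.089 ] [0.5328 0.272  0.089 ] cyl [0.4596 0.2717 0.071 ] [0.5635 0.2724 0.05  ] dots [array([0.5102, 0.1392, 0.01  ]), array([0.5081, 0.2058, 0.01  ]), array([0.5048, 0.3386, 0.01  ])] ridge [0.4439 0.3635 0.03  ] [0.562  0.3738 0.03  ] tip [391.32753099 343.96455736]
```

>>> play_rows(deltas=[-2.5, 0.5, 30, 0, 40, 0, 0, 35, 0, 40, 0, 0, 30, 0, 40, 0, 0, 17, 0, 40, 0, 0, 10, 0, 40, 0, 0, 0, 0, 40, 0, 0, 0, 0, 0, 0, 0, 0, 0, 0, 0, 0, 0, 0, 0, 0, 0, 0, 0, 0], newtons=40)

```text
t: 5.9
tool_pos: [0.5106, 0.272, 0.0758]
orientation: [-0.008, 3.139, 0.002]
force: [0.6, -0.6, 1.2]
opening: 0.0181
gripper_force: 0.0
```

>>> play_rows(deltas=[0, 0, 0, 0, 0, 0, 0, 0, 0, 0])

```text
t: 6.07
tool_pos: [0.5101, 0.2721, 0.075]
orientation: [-0.009, 3.14, 0.002]
force: [0.8, 1.1, 2.6]
opening: 0.0084
gripper_force: 40.0
```

Gripped. Lift, carry, turn and lower.

>>> play_rows(deltas=[0, 0, -15, 0, 0, 0, 0, -20, 0, 0, 0, 0, -20, 0, 0, -22, -11, 0, -1, 0, -22, -11, 0, -1, 0, -22, -11, 0, -1, 0, -22, -11, 0, -1, 0, -22, -11, 0, 0, 0, -22, -11, 0, 0, 0, -22, -11, 0, 0, 0])

```text
t: 6.9
tool_pos: [0.6676, 0.2018, 0.1283]
orientation: [0.118, -3.138, 0.0]
force: [0.4, 0.3, -2.3]
opening: 0.0086
gripper_force: 40.0
```

>>> play_rows(deltas=[-20, -11, 0, 0, 0, 0, 0, 0, 0, 0, 0, 0, 20, 0, 0, 0, 0, 20, 0, 0, 0, 0, 0, 0, 0])

```text
t: 7.32
tool_pos: [0.6842, 0.1923, 0.083]
orientation: [0.118, -3.131, 0.002]
force: [-1.2, -0.3, -3.3]
opening: 0.0086
gripper_force: 40.0
```

```bash
python3 -c "
from h import *
go([.688,.182,.063],184); print(robot.read_state()['gripper_force'],robot.read_state()['opening'])
crop('wrist',100,60,400,300,2,'w3.png')
"
```

```text
pos [0.6842 0.1923 0.083 ] tool x heading -175.7 delta tool mm [ -3.2 -10.6  20. ] turn (tool z) 0.3
39.95782971382141 0.008591186617153575
```

View pics/w3.png

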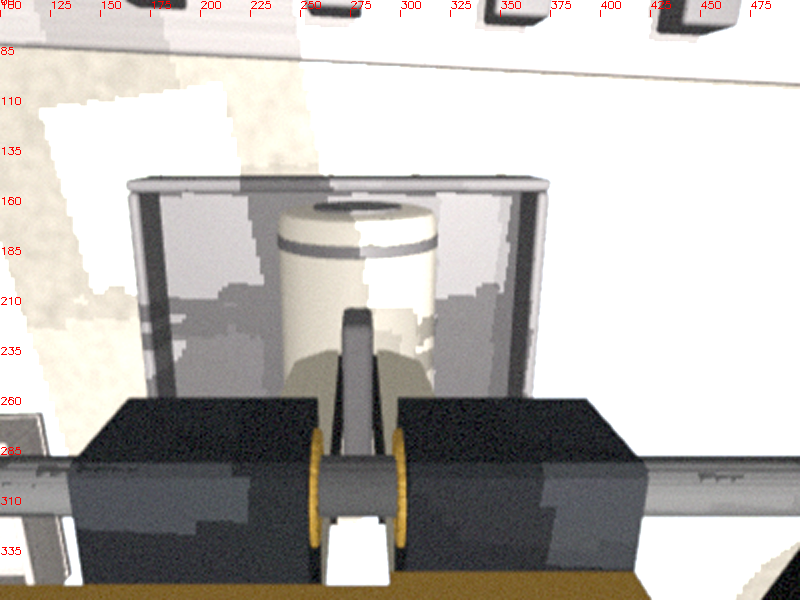

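>>> play_rows(deltas=[-4, -5, 10, 0, 0, 0, 0, 10, 0, 0, 0, 0, 0, 0, 0, 0, 0, 0, 0, 40, 0, 0, 0, 0, 40, 0, 0, 0, 0, 40, 0, 0, -20, 0, 40, 0, 0, -35, 0, 50, 0, 0, -40, 0, 60, 0, 0, -40, 0, 60])

```text
t: 8.2
tool_pos: [0.6917, 0.1883, 0.2057]
orientation: [0.118, -3.139, 0.0]
force: [0.7, 0.2, -0.2]
opening: 0.0513
gripper_force: 0.0
```

>>> play_rows(deltas=[12, -30, 0, 0, 60, 13, -34, 0, 0, 60, 14, -35, 0, 0, 60, 14, -35, 0, 0, 60, 0, 0, 0, 7, 60, 0, 0, 0, 7, 60, 0, 0, 0, 7, 60, 0, 0, 0, 7, 60, 0, 0, 0, 7, 60, 0, 0, 0, 7, 60])

```text
t: 9.03
tool_pos: [0.6498, 0.0507, 0.2053]
orientation: [1.023, 2.968, 0.001]
force: [0.1, -0.2, 0.7]
opening: 0.0601
gripper_force: 0.0
```

>>> play_rows(deltas=[0, 0, 0, 7, 60, 0, 0, 0, 7, 60, 0, 0, 0, 7, 60, 0, 0, 0, 7, 60, 0, 0, 0, 7, 60, 0, 0, 0, 7, 60, 0, 0, 0, 7, 60, 0, 0, 0, 7, 60, 0, 0, 0, 0, 60, 0, 0, 0, 0, 60])

```text
t: 9.87
tool_pos: [0.6497, 0.0507, 0.2049]
orientation: [2.287, 2.153, 0.002]
force: [-0.1, 0.5, 0.4]
opening: 0.0597
gripper_force: 0.0
```

```bash
python3 -c "
from h import *
import pickle
go([.644,-.11,.19],85.7)
c=robot.read_camera('wrist'); pickle.dump(c,open('v1.pkl','wb')); cv2.imwrite('pics/a1.png',c['pixels']); print(c['eye'],robot.read_state()['opening'])
im=c['pixels']; print(proj(c,[.644,-.06,.027]),proj(c,[.644,-.02,.027]))
"
```

```text
pos [0.6497 0.0507 0.2049] tool x heading 86.5 delta tool mm [-160.8    4.    14.9] turn (tool z) 0.8
[0.65294494 0.12262328 0.37162292] 0.06029214429680679
[279.55044096 272.2830263 ] [277.66546575 243.94442247]
```

>>> play_rows(deltas=[-25, 0, 0, 0.8, 60, -25, 0, 0, 0, 60, -20, 0, 0, 0, 60, 0, 0, 0, 0, 60])

```text
t: 10.25
tool_pos: [0.6441, -0.0228, 0.2043]
orientation: [2.305, 2.133, -0.001]
force: [-0.0, -0.1, -0.2]
opening: 0.0603
gripper_force: 0.0
```

```bash
python3 -c "
from h import *
import pickle
c=robot.read_camera('wrist'); pickle.dump(c,open('v1.pkl','wb')); print(c['eye'],proj(c,[.644,-.02,.027]),proj(c,[.644,-.06,.027]))
"
```

```text
[0.64872464 0.04927765 0.37084911] [278.66726378 187.06961221] [281.17354476 218.55300583]
```

>>> play_rows(deltas=[-25, 0, 0, 0, 60, -25, 0, 0, 0, 60, -25, 0, 0, 0, 60, -25, 0, 0, 0, 60, 0, 0, 0, 0, 60])

```text
t: 10.72
tool_pos: [0.6362, -0.1222, 0.2041]
orientation: [2.306, 2.132, -0.001]
force: [0.3, 0.7, 0.2]
opening: 0.0602
gripper_force: 0.0
```

```bash
cat >> h.py <<'E'
def pair(c1,c2,out,u0=190,w=190,h=280,s=2.1):
    ims=[]
    for c in(c1,c2):
        im=c["pixels"][:h,u0:u0+w]; im=cv2.resize(cv2.convertScaleAbs(im,alpha=.85),None,fx=s,fy=s,interpolation=cv2.INTER_CUBIC); ims.append(im)
    cv2.imwrite("pics/"+out,np.hstack(ims))
E
python3 -c "
from h import *
import pickle
c=robot.read_camera('wrist'); pickle.dump(c,open('v2.pkl','wb')); print(c['eye'],proj(c,[.644,-.02,.027]),proj(c,[.644,-.06,.027]))
pair(pickle.load(open('v1.pkl','rb')),c,'p1.png'); go([.6,0,.1],86)
"
```

```text
[ 0.64089554 -0.05010336  0.37068227] [278.74537749  99.52372795] [281.48405541 136.19769337]
pos [ 0.6364 -0.1201  0.2041] tool x heading 85.5 delta tool mm [116.9 -45.8 104.1] turn (tool z) -0.5
```

View pics/p1.png

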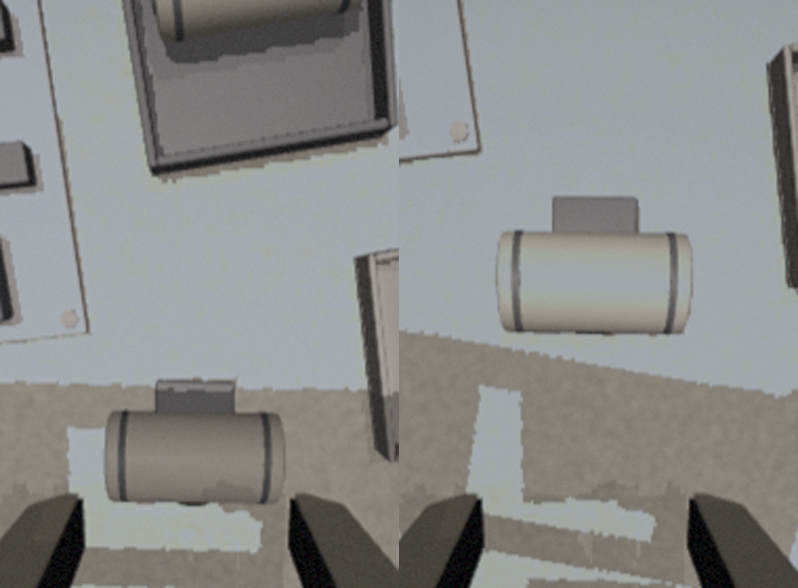

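```bash
cat >> h.py <<'E'
from scipy.optimize import least_squares
def fit(obs,x0,hd,sgn,g):
    """obs: list of (cam,u_mid, row_fin_tip, row_cyl_far, row_cyl_near) px; sgn +1 fin to +y; returns x,y,alpha(deg from vertical)"""
    ax=np.array([np.cos(np.radians(hd)),np.sin(np.radians(hd)),0]); la=np.array([-ax[1],ax[0],0])*sgn; t=np.linspace(0,2*np.pi,73)
    def res(p,full=False):
        o=np.array([p[0],p[1],.027]); a=p[2]; f=np.sin(a)*la+np.array([0,0,np.cos(a)]); n=np.cos(a)*la-np.array([0,0,np.sin(a)]); r=[]
        for c,u,rt,r1,r2 in obs:
            cy=np.array([proj(c,o+.027*(np.cos(k)*la+np.array([0,0,np.sin(k)])))[1] for k in t])
            tip=[proj(c,o+.045*f+s*.0045*n)[1] for s in(-1,1)]
            r+=[proj(c,o+.04*f)[0]-u, (min if sgn*g>0 else max)(tip)-rt, cy.min()-r1, cy.max()-r2]
        return np.array(r)
    b=[least_squares(res,[x0[0],x0[1],np.radians(a)]) for a in(70,90,105)]; s=min(b,key=lambda q:q.cost)
    print("x,y",s.x[:2].round(4),"alpha %.1f"%np.degrees(s.x[2]),"res",s.fun.round(1),[ (round(np.degrees(q.x[2]),1),round(q.cost,2)) for q in b]); return s.x
E
python3 -c "
from h import *
import pickle
a,b=[pickle.load(open(f,'rb')) for f in('v1.pkl','v2.pkl')]
k=lambda y:y/2.1
fit([(a,190+k(196),k(380),k(410),k(503)),(b,190+k(195.5),k(197),k(231),k(333))],[.644,-.06],-4.3,1,1)
"
```

```text
x,y [ 0.6465 -0.0586] alpha 102.8 res [-0.3 -0.1  0.4 -0.3  0.3 -0.   0.1 -0.1] [(np.float64(102.8), np.float64(0.24)), (np.float64(102.8), np.float64(0.24)), (np.float64(102.8), np.float64(0.24))]
```

>>> play_rows(deltas=[25, 1, 0, -0.1, 60, 25, 1, 0, 0, 60, 25, 1, 0, 0, 60, 26.5, 2, 0, 0, 60, 0, 0, 30, 0, 60, 0, 0, 40, 0, 60, 0, 0, 40, 0, 60, 0, 0, 30, 0, 60, 0, 0, 0, 0, 60, 0, 0, 0, 0, 60], newtons=8)

```text
t: 11.6
tool_pos: [0.6474, -0.0163, 0.0622]
orientation: [-2.3, -2.135, 0.004]
force: [0.0, 0.1, 1.2]
opening: 0.0603
gripper_force: 0.0
```

```bash
python3 -c "
from h import *
go([.6495,-.0193,.013],85.7)"
```

```text
pos [ 0.6474 -0.0163  0.0622] tool x heading 85.7 delta tool mm [-2.8  2.6 49.2] turn (tool z) 0.0
```

>>> play_rows(deltas=[-2, 2, 15, 0, 60, -1, 0, 15, 0, 60, 0, 0, 12, 0, 60, 0, 0, 6, 0, 60, 0, 0, 0, 0, 60, 0, 0, 0, 0, 40, 0, 0, 0, 0, 40, 0, 0, 0, 0, 40, 0, 0, 0, 0, 40, 0, 0, 0, 0, 40])

```text
t: 12.43
tool_pos: [0.6515, -0.0212, 0.0167]
orientation: [2.304, 2.134, 0.001]
force: [-0.4, 0.7, 0.4]
opening: 0.0462
gripper_force: 8.0
```

>>> play_rows(deltas=[-3.3, 0, -6, 0, 40, -3.3, 0, -5.5, 0, 40, -4.6, 0, -5.1, 0, 40, -4.6, 0, -5.1, 0, 40, -6, 0, -4.6, 0, 40, -6, 0, -4.6, 0, 40, -7.1, 0, -3.9, 0, 40, -7.1, 0, -3.9, 0, 40, -7.9, 0, -2.9, 0, 40, -7.9, 0, -2.9, 0, 40])

```text
t: 13.27
tool_pos: [0.6464, -0.0796, 0.0606]
orientation: [-2.305, -2.134, 0.0]
force: [-0.5, 0.9, -3.0]
opening: 0.0459
gripper_force: 8.0
```

>>> play_rows(deltas=[-8.5, 0, -1.5, 0, 40, -8.5, 0, -1.5, 0, 40, -6, 0, -0.5, 0, 40, -5.5, 0, 0, 0, 40, 0, 0, 0, 0, 40, 0, 0, 0, 0, 40])

```text
t: 13.77
tool_pos: [0.6441, -0.1074, 0.0637]
orientation: [-2.305, -2.134, 0.0]
force: [0.9, 0.5, -2.7]
opening: 0.0459
gripper_force: 8.0
```

```bash
python3 -c "
from h import *
c=crop('wrist',100,120,400,300,2,'w4.png'); go([.65,-.1,.06],85.7); print(c['eye'])"
```

```text
pos [ 0.6442 -0.1071  0.0637] tool x heading 85.6 delta tool mm [7.5 5.3 3.7] turn (tool z) -0.1
[ 0.6488886  -0.03567005  0.23035384]
```

View pics/w4.png

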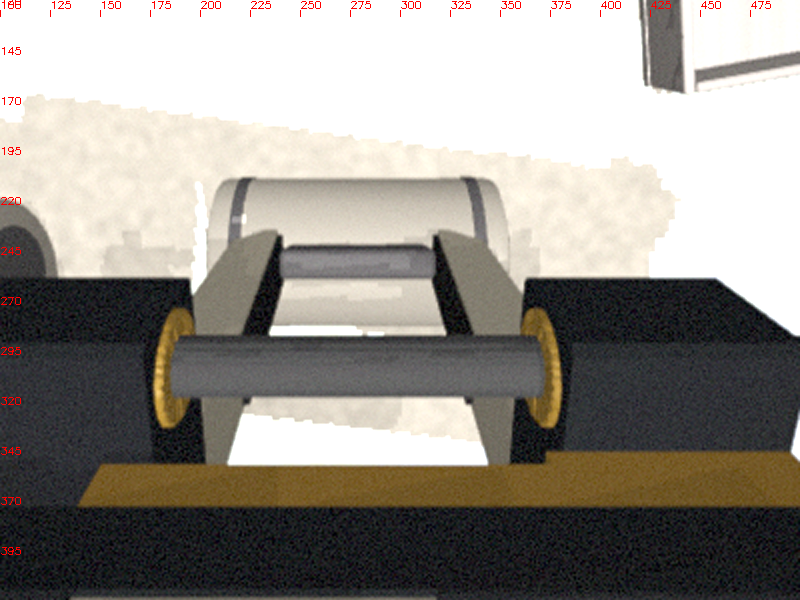

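>>> play_rows(deltas=[0, 0, 0, 0, 40, 0, 0, 0, 0, 40, 0, 0, 0, 0, 40, 0, 0, 0, 0, 40, 0, 0, 0, 0, 40, 0, 0, 0, 0, 40], newtons=4)

```text
t: 14.32
tool_pos: [0.6444, -0.1071, 0.064]
orientation: [2.305, 2.135, 0.0]
force: [0.8, 1.1, -2.8]
opening: 0.0458
gripper_force: 4.0
```

```bash
cat >> h.py <<'E'
def prof(u=278,v0=195,v1=300):
    c=robot.read_camera("wrist"); p=c["pixels"][v0:v1,u-6:u+7].mean((1,2)).astype(int)
    print(v0,*p); return c
E
python3 -c "
from h import *
im=cv2.imread('pics/w4.png'); print('old',*im[150:360:2,350:366].mean((1,2)).astype(int))
prof(); s=robot.read_state(); print(s['tool_pos'],s['opening'],s['gripper_force'],s['force'])"
```

```text
old 244 242 238 235 236 235 238 241 242 242 241 241 241 232 187 143 137 147 156 162 165 170 173 177 182 184 189 192 195 198 198 200 203 205 206 208 210 211 213 215 216 218 219 222 223 227 218 164 80 61 89 109 127 136 140 142 145 137 128 126 126 126 122 106 138 186 216 228 228 226 226 225 222 221 219 210 199 197 197 195 194 191 189 186 182 180 172 168 212 231 247 248 236 114 54 57 65 79 82 76 74 85 89 89 90
195 118 91 96 102 106 110 113 116 119 123 124 126 127 129 131 132 134 137 137 139 140 141 142 144 144 145 147 147 148 149 151 151 152 153 153 154 154 154 156 156 157 133 82 46 44 44 45 46 46 45 52 61 75 86 93 96 93 90 84 81 79 78 78 73 90 123 137 137 134 133 129 122 115 115 134 145 147 147 148 147 148 146 145 147 155 158 158 162 168 171 177 179 137 54 33 37 45 52 54 49 52 58 60 60 61
[ 0.64436878 -0.10714248  0.06397965] 0.04588978975056982 3.9994995296001434 [-0.22344879 -0.54047198 -3.14627781]
```

>>> play_rows(deltas=[0, 0, 0, 0, 40, 0, 0, 0, 0, 40, 0, 0, -10, 0, 40, 0, 0, -25, -3, 40, 0, 0, -25, -3.1, 40, 20, -6, 0, 0, 40, 30, -10, 0, 0, 40, 34, -12, 0, 0, 40, 34, -12, 0, 0, 40, 34, -12, 0, 0, 40], newtons=40)

```text
t: 15.2
tool_pos: [0.5874, 0.0443, 0.125]
orientation: [2.189, 2.253, 0.001]
force: [1.4, 0.1, -2.8]
opening: 0.045
gripper_force: 40.0
```

>>> play_rows(deltas=[34, -12, 0, 0, 40, 34, -12, 0, 0, 40, 34, -12, 0, 0, 40, 34, -12, 0, 0, 40, 34, -12, 0, 0, 40, 34, -8, 0, 0, 40, 20, -7, 0, 0, 40, 10, 0, 0, 0, 40, 0, 0, 0, 0, 40, 0, 0, 0, 0, 40])

```text
t: 16.03
tool_pos: [0.5064, 0.2746, 0.1245]
orientation: [2.187, 2.255, 0.0]
force: [-0.6, -0.2, -3.4]
opening: 0.0451
gripper_force: 40.0
```

```bash
python3 -c "
from h import *
go([.506,.275,.085],91.7); prof(); s=robot.read_state(); print(s['opening'],s['gripper_force'],s['force'])"
```

```text
pos [0.5064 0.2746 0.1245] tool x heading 91.8 delta tool mm [ 0.4 -0.4 39.5] turn (tool z) 0.1
195 100 100 116 125 131 139 145 151 157 161 164 167 170 174 176 178 181 184 185 188 190 191 191 193 190 167 145 145 146 147 148 150 150 151 151 152 152 154 154 153 154 131 82 44 43 43 45 45 43 44 48 60 72 82 91 94 93 91 85 80 78 78 74 72 88 120 134 135 133 132 125 117 112 103 86 76 78 80 85 100 142 189 202 202 201 201 201 202 202 187 132 58 37 36 39 44 59 73 75 67 71 82 87 86 91
0.045349944433149776 39.99904990196228 [ 0.13788411 -0.03169339 -3.26445691]
```

```bash
cat >> h.py <<'E'
def held(r1,r2,rt,u=278,hd=0,z0=None):
    "held cartridge, axis lateral/height from silhouette rows r1,r2 and outer fin-tip top-face mid row rt -> axis point, tilt"
    c=robot.read_camera("wrist"); s=robot.read_state(); M=R.from_rotvec(s["orientation"]).as_matrix(); lx=M[:,0]; T=s["tool_pos"]; t=np.linspace(0,2*np.pi,181)
    def res(p):
        o=T+lx*p[0]+np.array([0,0,-p[1]]); k=[proj(c,o+.027*(np.cos(q)*lx+np.array([0,0,np.sin(q)])))[1] for q in t]
        tip=proj(c,o+.045*(np.sin(p[2])*lx+np.array([0,0,np.cos(p[2])])))[1]
        return [min(k)-r1,max(k)-r2,tip-rt]
    q=least_squares(res,[0,.034,.1]).x; print("axis offset along tool x %.1f mm, below TCP %.1f mm, tilt to tool +x %.1f deg"%(q[0]*1e3,q[1]*1e3,np.degrees(q[2])))
E
python3 -c "
from h import *
held(196.5,268.5,252)"
```

```text
axis offset along tool x -3.9 mm, below TCP 40.4 mm, tilt to tool +x 4.8 deg
```

>>> play_rows(deltas=[0, 0, 15, 0, 40, 0, 0, 13, 0, 40, 0, 0, 6, 0, 40, 0, 0, 2, 0, 40, 0, 0, 2, 0, 40, 0, 0, 0, 0, 40, 0, 0, 0, 0, 40])

```text
t: 16.72
tool_pos: [0.5063, 0.2749, 0.0864]
orientation: [2.188, 2.254, 0.001]
force: [0.3, 0.1, -2.0]
opening: 0.0452
gripper_force: 40.0
```

>>> play_rows(deltas=[0, 0, 1.5, 0, 40, 0, 0, 1.5, 0, 40, 0, 0, 0, 0, 40])

```text
t: 16.97
tool_pos: [0.5059, 0.2749, 0.083]
orientation: [2.188, 2.254, 0.0]
force: [-0.8, 0.5, -2.7]
opening: 0.0453
gripper_force: 40.0
```

>>> play_rows(deltas=[0, 0, 1.5, 0, 40, 0, 0, 1.5, 0, 40, 0, 0, 0, 0, 40], newtons=15)

```text
t: 17.22
tool_pos: [0.506, 0.2747, 0.0798]
orientation: [2.188, 2.254, -0.0]
force: [0.2, -0.3, -2.4]
opening: 0.0458
gripper_force: 15.0
```

>>> play_rows(deltas=[0, 0, 1.5, 0, 40, 0, 0, 0, 0, 40, 0, 0, 0, 0, 40])

```text
t: 17.47
tool_pos: [0.5062, 0.2747, 0.0789]
orientation: [2.188, 2.254, 0.001]
force: [-0.7, -1.4, 3.3]
opening: 0.0455
gripper_force: 15.0
```

>>> play_rows(deltas=[0, 0, 1.5, 0, 40, 0, 0, 0, 0, 40, 0, 0, 0, 0, 40])

```text
t: 17.72
tool_pos: [0.5064, 0.2751, 0.0785]
orientation: [2.188, 2.254, 0.002]
force: [-3.6, -2.9, 10.6]
opening: 0.0457
gripper_force: 15.0
```

>>> play_rows(deltas=[0, 0, -1.5, 0, 46, 0, 0, 0, 0, 65, 0, 0, 0, 0, 65, 0, 0, 0, 0, 65, 0, 0, 0, 0, 65, 0, 0, -20, 0, 65, 0, 0, -35, 0, 65, 0, 0, -40, 0, 65, -10, 0, -26, 0, 65, -20, 0, 0, 0, 65])

```text
t: 18.55
tool_pos: [0.51, 0.2475, 0.2073]
orientation: [2.183, 2.254, 0.017]
force: [0.6, 0.3, 0.8]
opening: 0.0649
gripper_force: 0.0
```

```bash
python3 -c "
from h import *
import pickle
c=robot.read_camera('wrist'); pickle.dump(c,open('m1.pkl','wb')); go([.475,-.2,.2],100); print(proj(c,[.506,.271,.089]))"
```

```text
pos [0.5094 0.243  0.2041] tool x heading 91.7 delta tool mm [-441.7  -47.8    3.4] turn (tool z) -8.3
[274.59507864 178.97144542]
```

>>> play_rows(deltas=[-36, -4, 0, 0, 65, -36, -4, 0, 0, 65, -36, -4, 0, 0, 65, -36, -4, 0, 0, 65, -36, -4, 0, 0, 65, -36, -4, 0, 0, 65, -36, -4, 0, 0, 65, -36, -4, 0, 0, 65, -36, -4, 0, 0, 65, -36, -4, 0, 0, 65])

```text
t: 19.43
tool_pos: [0.4768, -0.1177, 0.1989]
orientation: [-2.188, -2.254, 0.0]
force: [0.3, -0.3, -0.5]
opening: 0.0649
gripper_force: 0.0
```

>>> play_rows(deltas=[-36, -4, 0, 0, 65, -36, -4, 0, 0, 65, -10, 0, 0, -4, 65, 0, 0, 0, -4.3, 65, 0, 0, 0, 0, 65, 0, 0, 0, 0, 65])

```text
t: 19.93
tool_pos: [0.4717, -0.1983, 0.1988]
orientation: [-2.022, -2.403, 0.0]
force: [0.4, 0.6, 0.3]
opening: 0.065
gripper_force: 0.0
```

```bash
python3 -c "
from h import *
import pickle
c=robot.read_camera('wrist'); pickle.dump(c,open('v1.pkl','wb')); go([.475,-.28,.2],100); print(proj(c,[.465,-.126,.027]))"
```

```text
pos [ 0.4718 -0.1979  0.199 ] tool x heading 99.9 delta tool mm [-81.4 -10.9  -1.1] turn (tool z) -0.1
[284.15776943 127.96624813]
```

>>> play_rows(deltas=[-26, 0, 0, 0, 65, -27, 0, 0, 0, 65, -27, 0, 0, 0, 65, 0, 0, 0, 0, 65, 0, 0, 0, 0, 65])

```text
t: 20.4
tool_pos: [0.4859, -0.2773, 0.199]
orientation: [-2.022, -2.404, -0.0]
force: [-0.0, -0.7, 0.7]
opening: 0.0648
gripper_force: 0.0
```

```bash
python3 -c "
from h import *
import pickle
c=robot.read_camera('wrist'); pickle.dump(c,open('v2.pkl','wb')); go([.475,-.28,.2],100); print(proj(c,[.465,-.126,.027]))
a=pickle.load(open('v1.pkl','rb')); m=pickle.load(open('m1.pkl','rb'))
L=[cv2.resize(cv2.convertScaleAbs(x['pixels'][:280,190:380],alpha=.85),(399,588),interpolation=cv2.INTER_CUBIC) for x in(a,c)]
cv2.imwrite('pics/p2.png',np.hstack(L))
cv2.imwrite('pics/m1.png',cv2.convertScaleAbs(m['pixels'],alpha=.85))
"
```

```text
pos [ 0.4859 -0.2765  0.1991] tool x heading 99.9 delta tool mm [ -1.6 -11.3  -0.9] turn (tool z) -0.1
[284.02770448  49.27189977]
```

View pics/p2.png

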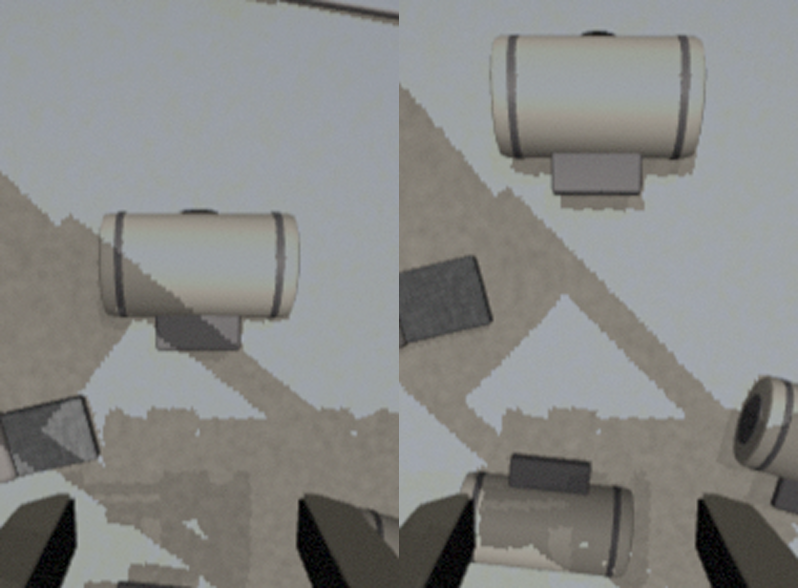

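```bash
python3 -c "
from h import *
import pickle
a,b=[pickle.load(open(f,'rb')) for f in('v1.pkl','v2.pkl')]
k=lambda y:y/2.1
p=fit([(a,190+k(198.5),k(350),k(212),k(319)),(b,190+k(198),k(194),k(34),k(158))],[.465,-.126],9.9,-1,1)
la=-np.array([-np.sin(np.radians(9.9)),np.cos(np.radians(9.9))])
al=p[2]; t=np.r_[p[:2]+la*.039*np.sin(al), .027+.039*np.cos(al)-.004]; print('TCP target',t.round(4)); go(t,99.9)
"
```

```text
x,y [ 0.465  -0.1242] alpha 78.5 res [-0.1  0.2 -0.1 -1.2  0.1  0.   0.7  0.2] [(np.float64(78.5), np.float64(0.98)), (np.float64(78.5), np.float64(0.98)), (np.float64(96.3), np.float64(1.28))]
TCP target [ 0.4716 -0.1618  0.0308]
pos [ 0.4859 -0.2765  0.1991] tool x heading 99.9 delta tool mm [115.2   5.7 168.4] turn (tool z) 0.0
```

```bash
python3 -c "
from h import *
import pickle
a,b=[pickle.load(open(f,'rb')) for f in('v1.pkl','v2.pkl')]
print(*a['pixels'][140:175,275:282].mean((1,2)).astype(int)); print(*b['pixels'][65:105,275:290].mean((1,2)).astype(int))
la=-np.array([-np.sin(np.radians(9.9)),np.cos(np.radians(9.9)),0])
for al in(78.5,90,96.3):
  A=np.radians(al); o=np.array([.465,-.1242,.027]); f=np.sin(A)*la+[0,0,np.cos(A)]; n=-np.cos(A)*la+np.array([0,0,np.sin(A)])
  print(al,[[round(float(proj(c,o+.045*f+s*.0045*n)[1]),1) for s in(1,-1)] for c in(a,b)])
"
```

```text
169 163 158 150 140 133 116 100 93 87 87 89 89 87 89 89 88 88 88 88 88 89 87 88 88 81 78 116 156 170 181 187 188 187 187
143 138 132 126 120 112 104 102 122 134 134 135 136 135 137 137 137 138 137 138 139 139 139 140 140 124 86 68 112 133 134 133 133 133 149 177 187 187 188 190
78.5 [[166.2, 166.8], [89.6, 92.4]]
90 [[166.8, 165.8], [92.4, 93.4]]
96.3 [[166.5, 164.7], [93.2, 93.2]]
```

>>> play_rows(deltas=[25, 1.5, 0, 0, 60, 30, 1.5, 0, 0, 60, 30, 1.5, 0, 0, 60, 30, 1, 0, 0, 60, 0, 0, 30, 0, 60, 0, 0, 40, 0, 60, 0, 0, 40, 0, 60, 0, 0, 20, 0, 60, 0, 0, 0, 0, 60, 0, 0, 0, 0, 60], newtons=8)

```text
t: 21.28
tool_pos: [0.4703, -0.1614, 0.0688]
orientation: [-2.017, -2.405, 0.001]
force: [0.7, 0.2, 1.2]
opening: 0.0596
gripper_force: 0.0
```

```bash
python3 -c "
from h import *
go([.4716,-.1618,.024],99.9)"
```

```text
pos [ 0.4703 -0.1614  0.0688] tool x heading 100.0 delta tool mm [-0.7  1.3 44.8] turn (tool z) 0.1
```

>>> play_rows(deltas=[-0.7, 1.3, 15, 0, 60, 0, 0, 15, 0, 60, 0, 0, 10, 0, 60, 0, 0, 5, 0, 60, 0, 0, 0, 0, 60, 0, 0, 0, 0, 40, 0, 0, 0, 0, 40, 0, 0, 0, 0, 40, 0, 0, 0, 0, 40, 0, 0, 0, 0, 40], newtons=6)

```text
t: 22.12
tool_pos: [0.4735, -0.164, 0.0253]
orientation: [2.018, 2.405, 0.0]
force: [0.9, -2.2, 2.2]
opening: 0.0459
gripper_force: 6.0
```

>>> play_rows(deltas=[4.9, 0, -5.5, 0, 40, 4.9, 0, -5.2, 0, 40, 6.1, 0, -4.6, 0, 40, 6.1, 0, -4.6, 0, 40, 7.2, 0, -3.8, 0, 40, 7.2, 0, -3.8, 0, 40, 8, 0, -2.7, 0, 40, 8, 0, -2.7, 0, 40, 8.4, 0, -1.8, 0, 40, 8.4, 0, -1.8, 0, 40])

```text
t: 22.95
tool_pos: [0.4605, -0.0943, 0.061]
orientation: [-2.019, -2.407, -0.0]
force: [0.6, 0.0, -1.5]
opening: 0.0455
gripper_force: 6.0
```

>>> play_rows(deltas=[5.7, 0, -0.5, 0, 40, 5.7, 0, -0.5, 0, 40, 0, 0, -2, 0, 40, 0, 0, 0, 0, 40, 0, 0, 0, 0, 40, 0, 0, 0, 0, 40], newtons=4)

```text
t: 23.45
tool_pos: [0.4588, -0.0843, 0.0639]
orientation: [2.02, 2.406, -0.0]
force: [-0.8, 0.3, -2.7]
opening: 0.0457
gripper_force: 4.0
```

```bash
python3 -c "
from h import *
go([.65,-.1,.06],85.7); prof()"
```

```text
pos [ 0.4588 -0.0843  0.0639] tool x heading 100.0 delta tool mm [-48.6 185.6   3.9] turn (tool z) 14.3
195 123 126 129 130 132 135 136 137 137 138 139 142 143 143 143 145 146 148 148 148 150 150 151 152 153 154 154 155 155 156 156 157 157 158 156 156 156 155 154 154 119 61 49 52 51 51 52 52 52 53 52 53 52 52 50 51 61 68 73 75 75 76 74 73 72 74 74 75 107 135 145 147 148 149 149 148 146 146 146 148 149 147 147 146 145 142 141 142 143 144 146 146 108 44 35 37 44 51 52 50 51 58 60 60 63
```

>>> play_rows(deltas=[0, 0, 0, 0, 40, 0, 0, 0, 0, 40, 0, 0, -10, 0, 40, 0, 0, -25, 4.1, 40, 0, 0, -25, 4.2, 40, 10, 20, 0, 0, 40, 10, 32, 0, 0, 40, 10, 36, 0, 0, 40, 10, 33, 0, 0, 40, 30, 0, 0, 0, 40], newtons=40)

```text
t: 24.33
tool_pos: [0.5819, -0.0123, 0.1231]
orientation: [2.19, 2.251, -0.0]
force: [-0.0, 0.7, -2.8]
opening: 0.045
gripper_force: 40.0
```

>>> play_rows(deltas=[35, 0, 0, 0, 40, 35, 0, 0, 0, 40, 35, 0, 0, 0, 40, 35, 0, 0, 0, 40, 35, 0, 0, 0, 40, 30, -10, 0, 0, 40, 8, -27, 0, 0, 40, 0, -27, 0, 0, 40, 0, 0, 0, 0, 40, 0, 0, 0, 0, 40])

```text
t: 25.17
tool_pos: [0.5061, 0.2008, 0.1242]
orientation: [-2.187, -2.256, 0.001]
force: [1.1, -0.8, -2.4]
opening: 0.0452
gripper_force: 40.0
```

```bash
python3 -c "
from h import *
go([.5075,.201,.085],91.7); prof(v0=170); s=robot.read_state(); print(s['opening'],s['gripper_force'],s['force'])"
```

```text
pos [0.5061 0.2008 0.1242] tool x heading 91.8 delta tool mm [ 0.1  1.4 39.2] turn (tool z) 0.1
170 143 143 143 142 142 142 131 143 191 209 210 199 178 164 154 132 121 127 136 146 154 159 163 167 171 174 178 181 184 187 190 192 193 195 196 197 199 200 200 202 202 203 204 204 204 205 205 206 207 205 183 161 160 161 161 162 163 163 163 162 162 161 160 160 159 125 68 54 53 53 55 55 55 56 56 55 57 57 56 56 56 62 72 77 79 79 78 76 76 75 76 75 71 60 59 73 88 98 122 175 201 207 206 206 206 206 207 207 180 113 56 50 53 53 54 54 52 43 39 42 47 60 79 78 67 61 73 85 88 97
0.045513142368140844 39.999117851257324 [ 0.47159393 -0.19574028 -2.53177897]
```

>>> play_rows(deltas=[0, 1.4, 15, 0, 40, 0, 0, 15, 0, 40, 0, 0, 8, 0, 40, 0, 0, 3, 0, 40, 0, 0, 2, 0, 40, 0, 0, 0, 0, 40, 0, 0, 0, 0, 40])

```text
t: 25.8
tool_pos: [0.5094, 0.2006, 0.0817]
orientation: [2.188, 2.254, 0.001]
force: [0.4, 0.3, -2.4]
opening: 0.0452
gripper_force: 40.0
```

>>> play_rows(deltas=[0, 0, 1.5, 0, 40, 0, 0, 0, 0, 40, 0, 0, 0, 0, 40], newtons=15)

```text
t: 26.05
tool_pos: [0.5089, 0.2006, 0.0798]
orientation: [2.188, 2.254, 0.001]
force: [0.7, -0.8, -2.3]
opening: 0.0456
gripper_force: 15.0
```

>>> play_rows(deltas=[0, 0, 1.5, 0, 40, 0, 0, 0, 0, 40, 0, 0, 0, 0, 40])

```text
t: 26.3
tool_pos: [0.5091, 0.2005, 0.0783]
orientation: [2.188, 2.254, 0.001]
force: [0.6, -1.2, -0.3]
opening: 0.046
gripper_force: 15.0
```

>>> play_rows(deltas=[0, 0, 1.5, 0, 40, 0, 0, 0, 0, 40, 0, 0, 0, 0, 40])

```text
t: 26.55
tool_pos: [0.5093, 0.2002, 0.0778]
orientation: [2.188, 2.253, 0.001]
force: [-2.3, -4.5, 9.0]
opening: 0.0459
gripper_force: 15.0
```

>>> play_rows(deltas=[0, 0, 1, 0, 40, 0, 0, 0, 0, 40, 0, 0, 0, 0, 40])

```text
t: 26.8
tool_pos: [0.5094, 0.2002, 0.0776]
orientation: [2.187, 2.253, 0.001]
force: [-6.5, -6.0, 15.1]
opening: 0.0457
gripper_force: 15.0
```

>>> play_rows(deltas=[0, 0, -2.5, 0, 46, 0, 0, 0, 0, 65, 0, 0, 0, 0, 65, 0, 0, 0, 0, 65, 0, 0, -20, 0, 65, 0, 0, -35, 0, 65, 0, 0, -40, 0, 65, -10, 0, -40, 0, 65, -20, 0, -15, 0, 65, 0, 0, 0, 0, 65])

```text
t: 27.63
tool_pos: [0.5125, 0.1693, 0.2338]
orientation: [2.185, 2.249, 0.011]
force: [-0.2, 0.7, -2.0]
opening: 0.0651
gripper_force: 0.0
```

```bash
python3 -c "
from h import *
import pickle
c=robot.read_camera('wrist'); pickle.dump(c,open('m2.pkl','wb')); go([.629,-.26,.23],83.6)"
```

```text
pos [0.5112 0.1701 0.2307] tool x heading 91.6 delta tool mm [-433.2  105.5    0.9] turn (tool z) 8.0
```

>>> play_rows(deltas=[-36, 9, 0, 0, 65, -36, 9, 0, 0, 65, -36, 9, 0, 0, 65, -36, 9, 0, 0, 65, -36, 9, 0, 0, 65, -36, 9, 0, 0, 65, -36, 9, 0, 0, 65, -36, 9, 0, 0, 65, -36, 9, 0, 0, 65, -36, 9, 0, 0, 65])

```text
t: 28.52
tool_pos: [0.6098, -0.1873, 0.225]
orientation: [-2.185, -2.252, 0.001]
force: [-0.1, 1.1, 0.2]
opening: 0.0652
gripper_force: 0.0
```

>>> play_rows(deltas=[-36, 8, 0, 0, 65, -36, 8, 0, 0, 65, 0, 0, 0, 4, 65, 0, 0, 0, 4.2, 65, 0, 0, 0, 0, 65, 0, 0, 0, 0, 65])

```text
t: 29.02
tool_pos: [0.6279, -0.2572, 0.2255]
orientation: [-2.339, -2.093, 0.001]
force: [0.4, 0.0, 0.6]
opening: 0.0651
gripper_force: 0.0
```

```bash
python3 -c "
from h import *
import pickle
c=robot.read_camera('wrist'); pickle.dump(c,open('v1.pkl','wb')); go([.629,-.36,.23],83.6); print(proj(c,[.629,-.278,.027]))"
```

```text
pos [ 0.628  -0.2571  0.2262] tool x heading 83.7 delta tool mm [-102.2   12.3   -4. ] turn (tool z) 0.1
[282.06341474 201.90392574]
```

>>> play_rows(deltas=[-30, 0, 0, 0, 65, -35, 0, 0, 0, 65, -30, 0, 0, 0, 65, 0, 0, 0, 0, 65, 0, 0, 0, 0, 65])

```text
t: 29.48
tool_pos: [0.6171, -0.3532, 0.2272]
orientation: [-2.343, -2.091, 0.0]
force: [0.2, -0.2, -0.4]
opening: 0.0653
gripper_force: 0.0
```

```bash
python3 -c "
from h import *
import pickle
c=robot.read_camera('wrist'); pickle.dump(c,open('v2.pkl','wb')); go([.629,-.36,.23],83.6); print(proj(c,[.629,-.278,.027]))
a=pickle.load(open('v1.pkl','rb')); m=pickle.load(open('m2.pkl','rb'))
L=[cv2.resize(cv2.convertScaleAbs(x['pixels'][:300,u:u+130],alpha=.85),(260,600),interpolation=cv2.INTER_CUBIC) for x,u in((a,220),(c,220),(m,210))]
cv2.imwrite('pics/p3.png',np.hstack(L))
"
```

```text
pos [ 0.6175 -0.352   0.2273] tool x heading 83.6 delta tool mm [-6.7 12.3 -2.7] turn (tool z) -0.0
[281.79708614 124.56378819]
```

View pics/p3.png

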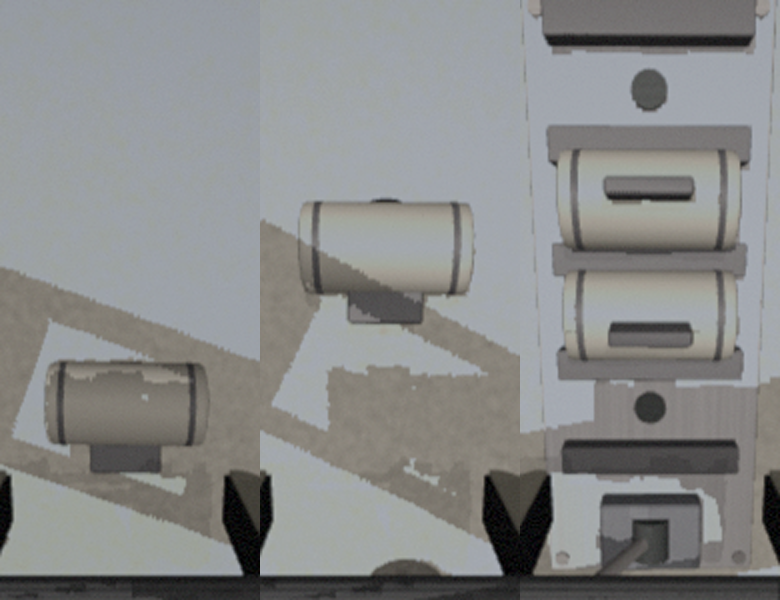

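```bash
python3 -c "
from h import *
import pickle
a,b=[pickle.load(open(f,'rb')) for f in('v1.pkl','v2.pkl')]
p=fit([(a,282.75,236,180.5,222.5),(b,282.75,161.5,100.2,147.8)],[.629,-.278],-6.4,-1,1)
print(*a['pixels'][215:245,275:290].mean((1,2)).astype(int)); print(*b['pixels'][140:170,275:290].mean((1,2)).astype(int))
h=np.radians(-6.4);la=-np.array([-np.sin(h),np.cos(h),0])
for al in(75,85,95,102):
  A=np.radians(al); o=np.r_[p[:2],.027]; f=np.sin(A)*la+[0,0,np.cos(A)]; n=-np.cos(A)*la+np.array([0,0,np.sin(A)])
  print(al,[[round(float(proj(c,o+.045*f+s*.0045*n)[1]),1) for s in(1,-1)] for c in(a,b)])
al=p[2]; t=np.r_[p[:2]+la[:2]*.039*np.sin(al), .027+.039*np.cos(al)-.005]; print('TCP target',t.round(4)); go(t,83.6)
"
```

```text
x,y [ 0.6301 -0.2778] alpha 84.8 res [ 0.1  0.1  0.3 -0.1 -0.1  0.2  0.5 -1. ] [(np.float64(69.0), np.float64(0.73)), (np.float64(84.8), np.float64(0.63)), (np.float64(84.8), np.float64(0.63))]
129 126 124 121 116 111 103 91 87 90 90 90 90 88 89 89 88 88 88 87 84 123 151 151 139 129 129 134 137 133
155 145 134 120 110 99 92 93 94 93 94 94 94 95 95 96 96 95 101 109 98 95 167 192 192 191 191 193 196 197
75 [[236.6, 235.9], [160.6, 161.7]]
85 [[236.1, 234.2], [161.7, 161.5]]
95 [[234.5, 231.7], [161.6, 160.2]]
102 [[232.9, 229.4], [160.9, 158.7]]
TCP target [ 0.6258 -0.3164  0.0255]
pos [ 0.6175 -0.352   0.2273] tool x heading 83.6 delta tool mm [ 36.2   4.4 201.9] turn (tool z) -0.0
```

>>> play_rows(deltas=[18, 2, 0, 0, 60, 18, 2.4, 0, 0, 60, 0, 0, 30, 0, 60, 0, 0, 40, 0, 60, 0, 0, 40, 0, 60, 0, 0, 30, 0, 60, 0, 0, 18, 0, 60, 0, 0, 0, 0, 60, 0, 0, 0, 0, 60], newtons=6)

```text
t: 30.28
tool_pos: [0.626, -0.3141, 0.0692]
orientation: [-2.339, -2.093, 0.001]
force: [-0.2, -0.6, -0.0]
opening: 0.0605
gripper_force: 0.0
```

```bash
python3 -c "
from h import *
go([.6258,-.3164,.026],83.6)"
```

```text
pos [ 0.626  -0.3141  0.0692] tool x heading 83.7 delta tool mm [-2.4  0.1 43.2] turn (tool z) 0.1
```

>>> play_rows(deltas=[-2.4, 0, 15, 0, 60, 0, 0, 15, 0, 60, 0, 0, 8, 0, 60, 0, 0, 5, 0, 60, 0, 0, 0, 0, 60, 0, 0, 0, 0, 40, 0, 0, 0, 0, 40, 0, 0, 0, 0, 40, 0, 0, 0, 0, 40, 0, 0, 0, 0, 40])

```text
t: 31.12
tool_pos: [0.6262, -0.3201, 0.0278]
orientation: [2.343, 2.091, 0.0]
force: [0.1, -1.3, 1.1]
opening: 0.0461
gripper_force: 6.0
```

>>> play_rows(deltas=[4.9, 0, -5.5, 0, 40, 4.9, 0, -5.2, 0, 40, 6.1, 0, -4.6, 0, 40, 6.1, 0, -4.6, 0, 40, 7.2, 0, -3.8, 0, 40, 7.2, 0, -3.8, 0, 40, 8, 0, -2.7, 0, 40, 8, 0, -2.7, 0, 40, 8.4, 0, -1.8, 0, 40, 8.4, 0, -1.8, 0, 40])

```text
t: 31.95
tool_pos: [0.6336, -0.2498, 0.0634]
orientation: [-2.343, -2.092, 0.0]
force: [0.6, 0.9, -3.7]
opening: 0.0461
gripper_force: 6.0
```

>>> play_rows(deltas=[5.7, 0, -0.5, 0, 40, 5.7, 0, -0.5, 0, 40, 0, 0, -2, 0, 40, 0, 0, 0, 0, 40, 0, 0, 0, 0, 40, 0, 0, 0, 0, 40], newtons=4)

```text
t: 32.45
tool_pos: [0.6348, -0.24, 0.0664]
orientation: [2.344, 2.091, -0.0]
force: [0.2, 0.3, -1.9]
opening: 0.0458
gripper_force: 4.0
```

```bash
python3 -c "
from h import *
go([.5095,.1345,.124],91.7); prof(v0=170)"
```

```text
pos [ 0.6348 -0.24    0.0664] tool x heading 83.5 delta tool mm [ 357.8 -167.   -57.6] turn (tool z) -8.2
170 155 154 156 157 156 157 157 158 158 159 148 118 96 99 104 109 112 115 118 120 122 123 126 128 130 132 131 134 134 135 136 138 139 141 141 142 140 143 151 156 160 174 183 184 175 159 151 152 152 153 153 154 154 154 153 153 153 152 152 120 68 49 47 51 49 50 51 51 51 50 50 51 52 56 67 76 80 82 82 81 80 81 76 72 69 67 98 139 149 142 141 141 141 142 142 141 140 140 141 142 143 142 141 141 140 139 142 158 164 164 165 174 179 185 193 197 196 152 57 31 34 42 50 50 46 50 57 58 57 60
```

>>> play_rows(deltas=[0, 0, 0, 0, 40, 0, 0, 0, 0, 40, 0, 0, -10, 0, 40, 0, 0, -25, -4.1, 40, 0, 0, -23, -4.1, 40, 20, -4, 0, 0, 40, 35, -4, 0, 0, 40, 36, -4, 0, 0, 40, 36, -4, 0, 0, 40, 36, -4, 0, 0, 40], newtons=40)

```text
t: 33.33
tool_pos: [0.6099, -0.076, 0.1255]
orientation: [2.188, 2.253, 0.001]
force: [-0.0, 0.5, -1.9]
opening: 0.0453
gripper_force: 40.0
```

>>> play_rows(deltas=[36, -4, 0, 0, 40, 36, -4, 0, 0, 40, 36, -4, 0, 0, 40, 36, -4, 0, 0, 40, 36, -4, 0, 0, 40, 30, -16, 0, 0, 40, 5, -30, 0, 0, 40, 0, -28, 0, 0, 40, 0, 0, 0, 0, 40, 0, 0, 0, 0, 40])

```text
t: 34.17
tool_pos: [0.5087, 0.1352, 0.125]
orientation: [2.187, 2.255, 0.0]
force: [0.4, 0.4, -2.6]
opening: 0.0454
gripper_force: 40.0
```

```bash
python3 -c "
from h import *
go([.5095,.1345,.085],91.7); prof(v0=170); s=robot.read_state(); print(s['opening'],s['gripper_force'],s['force'])"
```

```text
pos [0.5087 0.1352 0.125 ] tool x heading 91.8 delta tool mm [-0.8  0.8 40. ] turn (tool z) 0.1
170 150 151 150 149 149 149 144 131 158 166 151 132 126 137 148 157 163 168 172 176 180 184 188 191 194 197 198 200 202 204 205 206 207 208 209 209 210 211 211 212 212 213 214 213 214 214 214 216 215 193 170 170 170 170 169 169 168 169 167 134 78 56 56 57 58 58 58 58 59 58 59 58 59 63 76 85 91 94 95 93 87 83 81 81 81 77 78 70 60 59 61 60 62 60 60 65 77 90 96 101 102 104 113 119 124 128 94 42 35 38 45 64 72 84 90 90 90 66 44 46 51 63 81 81 73 78 93 98 97 102
0.0450962374710815 39.99913215637207 [ 1.12974016 -0.23757003 -1.50695674]
```

>>> play_rows(deltas=[-1, 0.8, 15, 0, 40, 0, 0, 15, 0, 40, 0, 0, 8, 0, 40, 0, 0, 3, 0, 40, 0, 0, 1, 0, 40, 0, 0, 0, 0, 40, 0, 0, 0, 0, 40])

```text
t: 34.8
tool_pos: [0.5114, 0.134, 0.0833]
orientation: [2.188, 2.253, 0.002]
force: [0.5, 0.2, -2.1]
opening: 0.0453
gripper_force: 40.0
```

>>> play_rows(deltas=[0, 0, 1.5, 0, 40, 0, 0, 0, 0, 40, 0, 0, 0, 0, 40], newtons=15)

```text
t: 35.05
tool_pos: [0.5115, 0.1338, 0.082]
orientation: [2.187, 2.253, 0.002]
force: [1.2, -1.4, 2.4]
opening: 0.0459
gripper_force: 15.0
```

>>> play_rows(deltas=[0, 0, 1.5, 0, 40, 0, 0, 0, 0, 40, 0, 0, 0, 0, 40])

```text
t: 35.3
tool_pos: [0.5119, 0.1333, 0.0812]
orientation: [2.186, 2.252, 0.002]
force: [-0.3, -5.3, 8.2]
opening: 0.0453
gripper_force: 15.0
```

>>> play_rows(deltas=[-1.5, 0, 0.5, 0, 40, -1, 0, 0.5, 0, 40, 0, 0, 0, 0, 40, 0, 0, 0, 0, 40])

```text
t: 35.63
tool_pos: [0.511, 0.1314, 0.0788]
orientation: [2.188, 2.254, 0.001]
force: [0.8, -2.3, 2.6]
opening: 0.0457
gripper_force: 15.0
```

>>> play_rows(deltas=[0, 0, -2, 0, 46, 0, 0, 0, 0, 65, 0, 0, 0, 0, 65, 0, 0, 0, 0, 65, 0, 0, -20, 0, 65, 0, 0, -35, 0, 65, 0, 0, -40, 0, 65, -10, 0, -40, 0, 65, -10, 0, -15, 0, 65, 0, 0, 0, 0, 65])

```text
t: 36.47
tool_pos: [0.5141, 0.1107, 0.2365]
orientation: [2.184, 2.249, 0.011]
force: [0.1, -0.3, 0.4]
opening: 0.0651
gripper_force: 0.0
```

>>> play_rows(deltas=[0, 0, 0, 0, 65, 0, 0, 0, 0, 65, 0, 0, 0, 0, 65])

```text
t: 36.72
tool_pos: [0.51, 0.1117, 0.2282]
orientation: [-2.186, -2.253, 0.004]
force: [0.5, -0.8, -0.2]
opening: 0.0649
gripper_force: 0.0
```

```bash
python3 -c "
from h import *
import pickle
c=robot.read_camera('wrist'); t=robot.read_camera('top'); go([.42,.05,.23],180); print(c['eye'])
L=[cv2.resize(cv2.convertScaleAbs(x,alpha=a),(400,600),interpolation=cv2.INTER_CUBIC) for x,a in((c['pixels'][:300,180:380],.85),(t['pixels'][110:310,270:403],1.3))]
cv2.imwrite('pics/p4.png',np.hstack(L))
"
```

```text
pos [0.5102 0.1117 0.2285] tool x heading 91.7 delta tool mm [-59.  -92.   -1.2] turn (tool z) -88.3
[0.50759175 0.18371367 0.3948754 ]
```

View pics/p4.png

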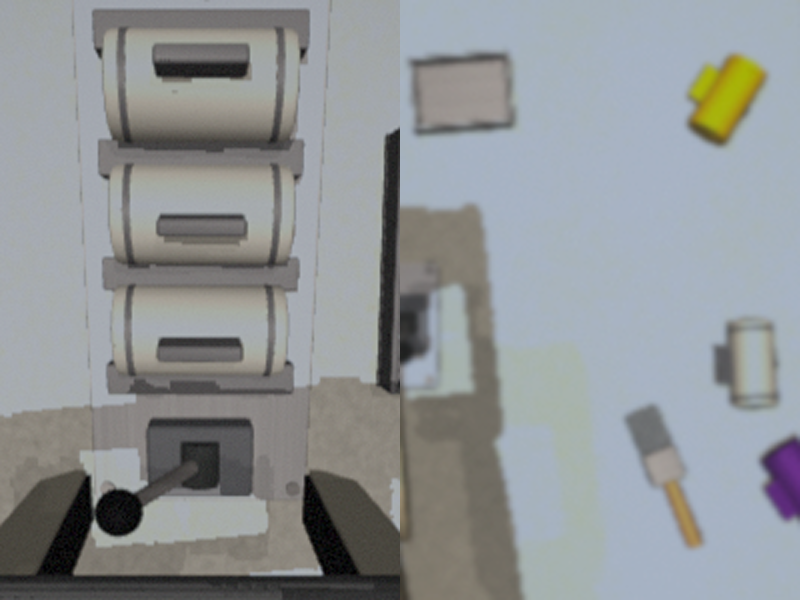

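>>> play_rows(deltas=[-14, -23, 0, 0, 0, -14, -23, 0, 0, 0, -14, -23, 0, 0, 0, -14, -23, 0, 0, 0, 0, 0, 0, 0, 0, 0, 0, 30, 0, 0, 0, 0, 35, 0, 0, 0, 0, 35, 0, 0, 0, 0, 28, 0, 0, 0, 0, 0, 0, 0])

```text
t: 37.65
tool_pos: [0.416, 0.053, 0.0957]
orientation: [-2.182, -2.249, 0.012]
force: [-1.3, -0.2, -1.3]
opening: 0.0034
gripper_force: 0.0
```

>>> play_rows(deltas=[0, 0, 0, 0, 0, 0, 0, 0, 0, 0])

```text
t: 37.82
tool_pos: [0.4218, 0.053, 0.1039]
orientation: [2.187, 2.254, 0.001]
force: [0.1, -0.3, 0.3]
opening: 0.0004
gripper_force: 0.0
```

```bash
python3 -c "
from h import *
go([.525,.053,.1],91.7); s=robot.read_state(); print(s['opening'],s['force'])"
```

```text
pos [0.4218 0.053  0.1039] tool x heading 91.7 delta tool mm [ -3.1 103.2   4. ] turn (tool z) 0.0
0.00043747240559404614 [ 0.07702952 -0.3259333   0.25981459]
```

>>> play_rows(deltas=[0, 0, 4, 0, 0, -0.4, 14, 0, 0, 0, -0.4, 15, 0, 0, 0, -0.4, 15, 0, 0, 0, -0.4, 15, 0, 0, 0, -0.4, 15, 0, 0, 0, -0.4, 14, 0, 0, 0, -0.3, 7, 0, 0, 0, 0, 3, 0, 0, 0, 0, 0, 0, 0, 0])

```text
t: 38.65
tool_pos: [0.5199, 0.053, 0.0994]
orientation: [2.188, 2.253, 0.002]
force: [-0.3, -0.3, 0.3]
opening: 0.0004
gripper_force: 0.0
```

>>> play_rows(deltas=[0, 2, 0, 0, 0, 0, 2, 0, 0, 0, 0, 0, 0, 0, 0])

```text
t: 38.9
tool_pos: [0.5228, 0.0531, 0.0986]
orientation: [2.188, 2.254, 0.0]
force: [-0.7, 0.4, 0.1]
opening: 0.0001
gripper_force: 0.1
```

>>> play_rows(deltas=[0, 2, 0, 0, 0, 0, 2, 0, 0, 0, 0, 0, 0, 0, 0])

```text
t: 39.15
tool_pos: [0.5271, 0.0532, 0.0985]
orientation: [2.188, 2.254, 0.0]
force: [0.2, -0.5, 0.3]
opening: 0.0006
gripper_force: 0.2
```

>>> play_rows(deltas=[0, 2, 0, 0, 0, 0, 1, 0, 0, 0, 0, 0, 0, 0, 0])

```text
t: 39.4
tool_pos: [0.5284, 0.0533, 0.0982]
orientation: [-2.186, -2.252, 0.004]
force: [-8.2, -0.0, 5.3]
opening: 0.0007
gripper_force: 4.9
```

>>> play_rows(deltas=[0, 2, 0, 0, 0, 0, 0, 0, 0, 0, 0, 0, 0, 0, 0])

```text
t: 39.65
tool_pos: [0.5287, 0.0533, 0.0981]
orientation: [-2.184, -2.251, 0.009]
force: [-18.6, -1.0, 13.2]
opening: 0.0006
gripper_force: 9.8
```

>>> play_rows(deltas=[0, -12, 0, 0, 0, 0, -20, 0, 0, 0, 0, -10, -20, 0, 0, 0, 0, -35, 0, 0, 0, 0, -35, 0, 0, -36, 0, -35, 0, 0, -36, 0, 0, 0, 0, 0, 0, 0, 0, 0, 0, 0, 0, 0, 0])

```text
t: 40.4
tool_pos: [0.4924, -0.0152, 0.2182]
orientation: [2.191, 2.25, 0.001]
force: [-0.6, 1.2, -0.3]
opening: 0.0005
gripper_force: 0.0
```

```bash
python3 -c "
from h import *
c=robot.read_camera('wrist'); t=robot.read_camera('top')
L=[cv2.resize(cv2.convertScaleAbs(x,alpha=a),(400,600),interpolation=cv2.INTER_CUBIC) for x,a in((c['pixels'][:300,180:380],.85),(t['pixels'][110:310,270:403],1.3))]
cv2.imwrite('pics/p5.png',np.hstack(L)); s=robot.read_state(); print(s['tool_pos'],s['force'])
"
```

```text
[ 0.49166529 -0.01343253  0.21692265] [-0.41202288  0.57144063 -0.45492479]
```

View pics/p5.png

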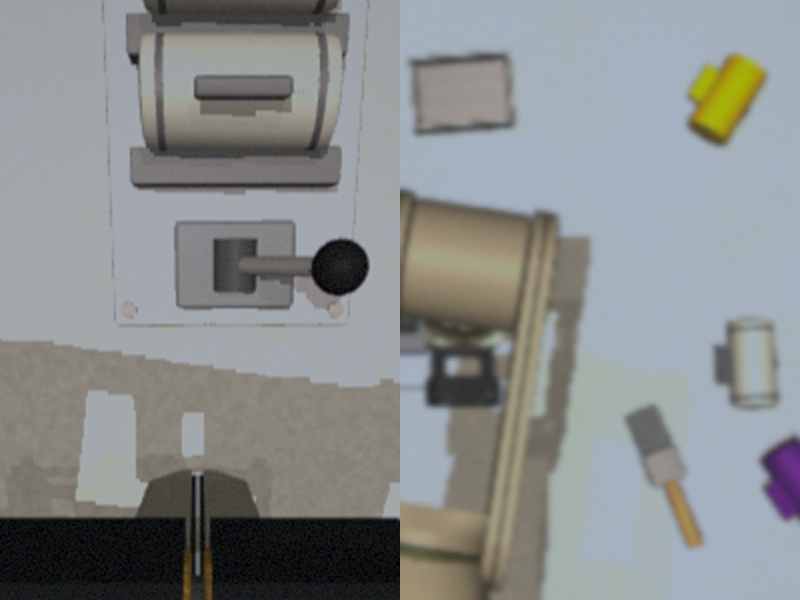

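The lever is at its locked stop (ball at 340,266). The cartridges are seated and the spare lies untouched at (752,363). Handing in.

```bash
python3 -c "
from plant import robot
print(robot.close_job())"
```

```text
the job is handed in; nothing more can be done
None
```

I handed the job in at about 40 s: lever opened, spent cartridge in the returns tray, three fresh cartridges fin up in cradles 0 to 2, the spare on the counter and the lever pushed to its locked stop; the hand-in returned no verdict.

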